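Hold down the tripped starter's recessed reset with a pin punch

TASK

The drill press has tripped its overload, and the relay only takes a reset while its button is held in. On the grey control desk, slide the dust shutter fully open, take the pin punch out of the blue tool rack and, with its thin end through the uncovered port, press the recessed reset button right down, firmly but without ramming it. Finish while still holding the punch in the gripper with the button down; do not press start or stop, and leave the other tools and things on the bench where they are.

Things in the scene. Friction and masses are not known exactly. Their poses are not given: they have to be found in the camera images.
- console: The drill press's control desk, fixed: grey box 180 (x) by 280 (y) mm; its aluminium panel slopes 0.2 rad, 57 mm above the bench at its -x (robot) edge, 93 mm at the back. Origin: middle of its underside, z up, y along the panel's level direction; turned up to 0.3 rad. Shuttered reset port 20 mm to +y of the panel's middle; stop and start 90 mm to -y; lamp and fixed selector near the back edge.
- reset_port (a point): Centre of the reset port, a round 15 mm hole (2 mm chamfer) in the bright steel plate (60 x 96 x 4 mm) on the panel; the point is on the plate's upper face, about 79 mm above the bench, hidden by the shutter at the start. Axes are the desk's, not tilted. The hole's axis is square to the sloping panel; the desk is hollow below. The button's face is 28 mm below along that axis.
- shutter (a joint): How far the dust shutter has slid, m: 0 shut, 0.038 fully open (stop), starts between 0 and 0.006. It slides along the desk's +y in guides that stand 6 mm above the bright plate, stiffly (about 1.5 N), and stays where it is left.
- shutter_tab (a point): Top centre of the shutter's upright tab, to push or pinch: 22 mm along the slope, 9 mm along y, standing 17 mm above the dark shutter plate (35 x 34 mm, 3 mm thick, upper face 7.5 mm above the panel). Shut, it stands right over the port. Axes: y is the opening direction, z square to the panel, outward, x up the slope.
- reset (a joint): Travel of the reset button, m: 0 out, 0.007 fully down. Spring return: about 2.5 N to start it, 6 N fully down, then a hard stop.
- reset_face (a point): Centre of the face of the recessed reset button, a plain grey plunger 20 mm in diameter, 28 mm under the port when out, on the port's axis; it moves with the button. Axes as for the shutter tab: z is square to the panel, the direction from which to enter.
- rack: Blue sheet-steel tool rack, fixed, 60 (x) by 240 (y) by 75 mm high, open at front and back, turned up to 0.3 rad. Its top plate (4 mm, upper face 75 mm above the bench) has four 10 mm holes along its y at -82.5, -27.5, 27.5 and 82.5 mm, in which tools hang by their shoulders; the last is empty. Origin: middle of its underside.
- pin_punch: The pin punch, plain steel, ~0.13 kg, tallest and slimmest tool in the rack, in any of the first three holes: round body 14 mm in diameter, 90 mm long, upright above the plate; below it a pin 6 mm in diameter, 60 mm long, in the hole. Origin: on its axis at the shoulder between body and pin (on the plate's upper face while racked); z towards its head.
- punch_tip (a point): Flat end of the punch's thin pin, 60 mm below the punch's origin.
- stop (a joint): Travel of the stop button (red, 24 mm in diameter, front of the two at the desk's -y side, 21 mm above the panel), m: 0 out, 0.005 down. Leave alone.
- start (a joint): Travel of the start button (black, 18 mm in diameter, rear of the two at the desk's -y side, 21 mm above the panel), m: 0 out, 0.005 down. Leave alone.
- centre_punch: Bystander in the rack: centre punch, short and thick, body 20 mm in diameter standing 52 mm above the plate, dark steel. Origin at its shoulder.
- stubby_driver: Bystander in the rack: stubby screwdriver, black handle 32 mm in diameter standing 52 mm above the plate, very short blade. Origin at its shoulder.
- hammer: Bystander: hammer lying on the bench to the left of the desk.
- wrench: Bystander: wrench lying on the bench behind the rack.
- oil: Bystander: white bottle 56 mm in diameter, 130 mm tall, standing behind the gap between rack and desk.
- jar: Bystander: glass jar with steel cap, 68 mm in diameter, 85 mm tall, standing behind the rack.

How it is judged:
By the outcome, as a careful person would: the job done as asked, in the order asked, and still so for the second after the job is handed in, while the arm keeps its last pose, push and grip.
It also fails if it takes over 58 s, if anything falls off the work surface, if the arm or the gripper's body presses on something with over 40 N, if the wrist force passes 120 N, or if a joint passes its speed limit or range.

ROBOT

A 7-joint arm with a two-finger parallel gripper is mounted at the origin on the work surface. World frame = base frame: x ahead of the robot, y to its left, z up, the work surface at z = 0. Lengths are in m, angles in rad, forces in N, time in s.
With the tool pointing down it reaches from about 0.4 to 0.875 m from the base axis. Payload 19.3 kg.
Tool frame: the origin (TCP) lies at the very end of the fingers, on their centre line; the grasp point (between the pads) lies bot.grasp_offset behind it (bot.grasp_offset is the distance from the TCP to the grasp point, in m); z points along the fingers, y is the direction in which the jaws open and shut (so a half turn about z gives the same grasp; the last joint's range is limited). The gripper opens to 85 mm and grips with 20 to 120 N. Pads are 22 mm wide; open, the fingers measure 114 mm over their backs; the gripper's body (76 mm by 85 mm) begins 54 mm behind the grasp point. The pads swing forward as they close: fully open they stand 13 mm farther back than shut.
Start: joints at [1.108, 0.521, -0.036, 1.599, 0.021, 1.021, -0.113], TCP at [0.239, -0.577, 0.201] pointing down, gripper open.
Joint ranges: [-2.91, 2.91], [-0.3, 2.13], [-1.5, 1.42], [0.17, 2.43], [-1.26, 4.41], [0.16, 1.93], [-2.52, 2.52]. Speed limits (rad/s): [1.89, 1.89, 2.39, 2.39, 3.01, 3.01, 3.01].

INTERFACE

Orientations are given as [roll, pitch, yaw] about the fixed x, y, z axes, in that order (R = Rz(yaw) Ry(pitch) Rx(roll)).
In Python, from workcell import bot gives the robot as it stands. The module is installed in compiled form; this text tells all that it offers.
- The arm moves only by the shell command python3 -m handwheel 'ROWS' [OPENING] [FORCE]. ROWS is JSON, a list of rows, each a list of 6 numbers: the shift along the tool's x, y, z as a fraction of full scale, then the turn, a rotation vector about the tool's x, y, z as a fraction of full scale. In form: [[x, y, z, rx, ry, rz], ...]. A call has 1 to 8 rows; each row shifts and turns the commanded pose from where the row before left it, along the tool's axes as they then stand; what a row does not reach is not made up. Full scale, the value 1, is 0.025 m for a shift and 360 degrees for a turn. A row lasts 1/8 s, in which the tool goes at most 62.5 mm and 10.7 degrees, less where a joint would pass 70% of its speed; a pose out of reach is approached as far as the arm can. A call with a number of a shift or a turn outside -1 to 1 is refused whole. A call with a gripper value outside its range is refused whole. OPENING is the closure, from -1 (fully open) to 1 (shut), set as the call begins (- or left out, the last holds). The fingers move at their own pace and stop on an object; FORCE is the grip in N (left out, the last holds). Time passes only in rows, so rows that do not move let the fingers close. It gives the time, the measured TCP pose, the force and the opening at its end, in the units of the state.
- bot.observe(): the state, without advancing time (a new reading comes with each control period).
- bot.grab_frame(name): name is "side" or "top"; returns a dict with "pixels" (384x512x3 uint8, blue, green, red), "vertical_fov" (degrees; the focal length in pixels is half the picture's height over the tangent of half this angle, whatever the lens; pixels are square), "cx", "cy" (the principal point, pixels), "R" (3x3) and "t" (3): a world point X has camera coordinates R X + t. Camera axes: x right, y down, z forward; pixel columns grow to the right and rows downward; lengths in m; the calibration is good to about 2 mm. A picture is of the moment at which its call begins. There is no depth.
- bot.job_done(): hands the job in, once; it reports no verdict.
Trained networks look in a picture, given as the dict that the camera call returned (one of the last four; its "shot" number tells which), for a name from the list of things; names that differ only in an ending like _2 or _b are one class to them, and where a whole thing is asked for, a point or a joint stands for the part that bears it (a point fixed in the world has none). Each returns a list of dicts, best first, with "score" (0 to 1); they miss things now and then, are a little off and sometimes report something else, mostly with a low value. They report only what shows in the picture. A call takes as long as a camera call.
- bot.trace(picture, thing): "region" (384x512 bool, what is visible of it) and "point" ([column, row] in pixels, amid what is visible of it).
The state is a dict: "clock": time; "qpos": joint angles; "qd": joint speeds; "joint_efforts": joint torques, N m; "position": TCP position; "tool_rot": TCP orientation; "force": force on the tool from outside, world axes, zero at the start; "moment": the same for the moment, N m; "grip_width": finger opening in m.
Only numpy, scipy, OpenCV 4.12 (cv2) and the standard library are available. Lean on these libraries where they do the work, as an engineer would, in place of code of your own. Each camera call takes 0.05 s, during which the arm holds its last target.

## Working session

There is one attempt and no reset: what is moved stays moved. The work goes in short steps, Python scripts to look and compute and a shell command to move; the robot and the scene stay as the last step left them, time stands still between calls to the robot, and variables do not carry over. Pictures are saved under pics/ and viewed, and the job is handed in when it is done.

```bash
mkdir -p pics; ls; python3 - <<'E'
from workcell import bot
import cv2
s=bot.observe(); print(s, bot.grasp_offset)
for n in("side","top"):
    f=bot.grab_frame(n); cv2.imwrite(f"pics/{n}0.png",f["pixels"]); print(n,f["vertical_fov"],f["cx"],f["cy"],f["R"],f["t"],f["shot"])
    import pickle; pickle.dump(f,open(f"{n}0.pkl","wb"))
E
```

```text
pics
{'clock': 0.0, 'qpos': array([ 1.10777409,  0.52200673, -0.03631823,  1.60000199,  0.02123169,
        1.02111912, -0.11273188]), 'qd': array([ 0.00196592, -0.00152003, -0.00175435, -0.00090121, -0.00176173,
        0.00013847, -0.00156357]), 'joint_efforts': array([ 4.41502125e-04, -9.27113628e+01,  1.97996669e+00, -3.69947147e+01,
        1.77456747e-02,  8.00654234e-03, -4.12604027e-05]), 'position': array([ 0.23905313, -0.57706889,  0.20073257]), 'tool_rot': array([-3.14044883e+00,  1.14354286e-04,  3.92888959e-01]), 'force': array([0.07578406, 0.00168219, 0.2537938 ]), 'moment': array([ 0.05915998, -0.02060728, -0.02590963]), 'grip_width': 0.08557062464117393} 0.0187
side 54.422966067668824 246.14287369136179 192.34120216476126 [[ 0.89104682 -0.45390887  0.00151806]
 [-0.31271335 -0.6162899  -0.72277045]
 [ 0.32900748  0.64354759 -0.69108652]] [-0.55742354  0.25505673  1.16542741] 1
top 53.860611704938144 262.56241518773606 191.75744526983505 [[ 0.00346339 -0.99993246  0.01109438]
 [-0.99311185 -0.00473872 -0.11707431]
 [ 0.11711898 -0.01061248 -0.99306119]] [0.00222253 0.63590258 1.2573922 ] 2
```

View pics/side0.png

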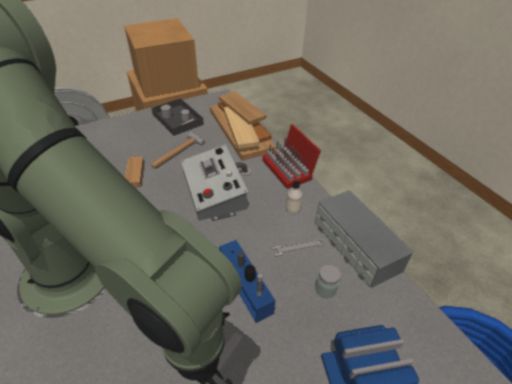

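View pics/top0.png

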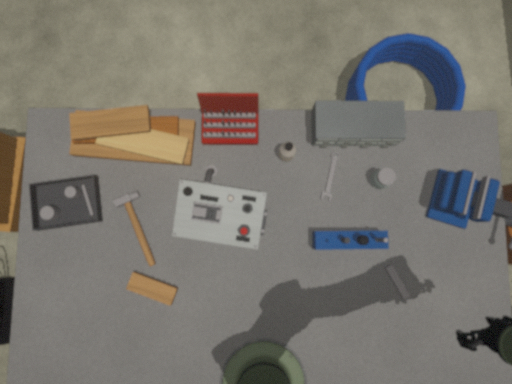

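```bash
cat > h.py <<'E'
import numpy as np, cv2
from workcell import bot
def K(f):
    F=192/np.tan(np.radians(f["vertical_fov"])/2); return F,f["cx"],f["cy"]
def proj(f,X):
    X=np.atleast_2d(X); c=X@np.array(f["R"]).T+f["t"]; F,cx,cy=K(f)
    return np.c_[F*c[:,0]/c[:,2]+cx,F*c[:,1]/c[:,2]+cy]
def ray(f,p):
    F,cx,cy=K(f); R=np.array(f["R"]); d=R.T@np.array([(p[0]-cx)/F,(p[1]-cy)/F,1.]); o=-R.T@f["t"]; return o,d
def atz(f,p,z):
    o,d=ray(f,p); return o+d*(z-o[2])/d[2]
def tri(fs,ps):
    A=np.zeros((3,3));b=np.zeros(3)
    for f,p in zip(fs,ps):
        o,d=ray(f,p); d=d/np.linalg.norm(d); P=np.eye(3)-np.outer(d,d); A+=P;b+=P@o
    X=np.linalg.solve(A,b); return X
E
python3 - <<'E'
from h import *
import pickle
for n in("side","top"):
    f=bot.grab_frame(n)
    for th in["console","rack","pin_punch","shutter","stop","start","centre_punch","stubby_driver","reset_port","shutter_tab","oil","jar"]:
        try:
            r=bot.trace(f,th)
            for q in r[:2]:
                ys,xs=np.nonzero(q["region"]); print(n,th,round(q["score"],2),np.round(q["point"],1),len(xs),xs.min(),xs.max(),ys.min(),ys.max())
                pickle.dump(r,open(f"tr_{n}_{th}.pkl","wb"))
            if not r: print(n,th,"none")
        except Exception as e: print(n,th,e)
    im=f["pixels"]
    for nm,(x0,y0,w,h) in {"side":{"des":(170,135,100,90),"rack":(205,225,90,100)},"top":{"des":(160,165,120,90),"rack":(300,215,100,50)}}[n].items():
        k=min(800//w,600//h)
        cv2.imwrite(f"pics/{n}_{nm}.png",cv2.resize(im[y0:y0+h,x0:x0+w],None,fx=k,fy=k,interpolation=cv2.INTER_CUBIC))
print(bot.observe()["clock"])
E
```

```text
side console 0.7 [213.4 185.2] 3624 183 250 146 220
side rack 0.61 [250.3 292.5] 1489 220 275 240 321
side pin_punch 0.47 [245.7 273. ] 154 245 255 265 281
side shutter 0.58 [210.1 167.5] 50 206 214 166 173
side stop none
side start none
side centre_punch 0.67 [244.5 258.2] 99 238 244 252 266
side centre_punch 0.33 [206.7 169.4] 53 206 214 166 173
side stubby_driver 0.64 [247.9 273.2] 166 245 255 265 281
side reset_port 0.9 [215.4 182.6] 3640 182 250 145 220
side reset_port 0.74 [183.8 145.9] 337 153 204 133 166
side shutter_tab 0.55 [207.6 169.4] 54 206 214 165 173
side shutter_tab 0.33 [215.8 184.1] 3718 182 250 145 221
side oil 0.98 [292.7 201.1] 419 286 302 181 213
side jar 0.48 [208.8 168.1] 60 206 214 165 173
top console 0.62 [217.6 213.6] 5361 171 267 164 248
top rack 0.83 [350.9 234.6] 1208 312 388 229 249
top pin_punch 0.58 [384.5 240.2] 55 375 387 237 241
top pin_punch 0.17 [351.2 239.9] 1260 311 388 229 249
top shutter 0.48 [210.4 214.3] 105 206 216 209 218
top stop 0.56 [244.1 232.2] 50 240 247 227 234
top start none
top centre_punch 0.46 [343.9 238.2] 46 341 349 237 242
top stubby_driver 0.63 [378.5 240.7] 46 376 386 237 241
top reset_port 0.82 [217.3 212.2] 5103 173 266 165 248
top shutter_tab 0.48 [208.7 214.4] 95 206 216 209 218
top oil 0.61 [286.7 150.4] 257 279 294 142 161
top oil 0.17 [382.1 174.9] 415 370 395 168 188
top jar 0.56 [382.3 178.9] 466 369 396 167 189
1.4
```

View pics/side_des.png

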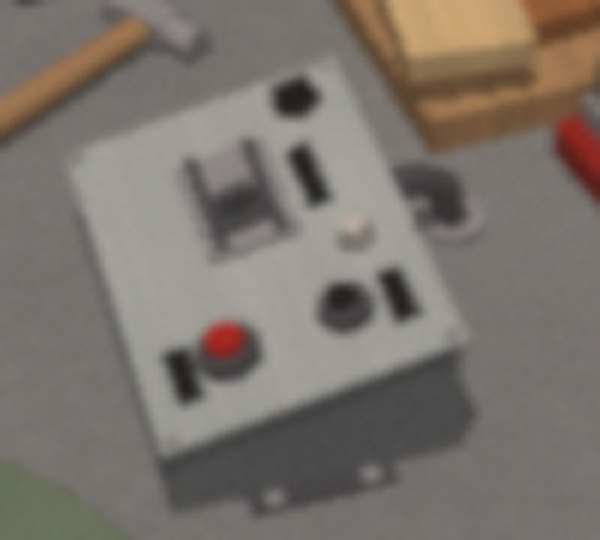

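View pics/top_des.png

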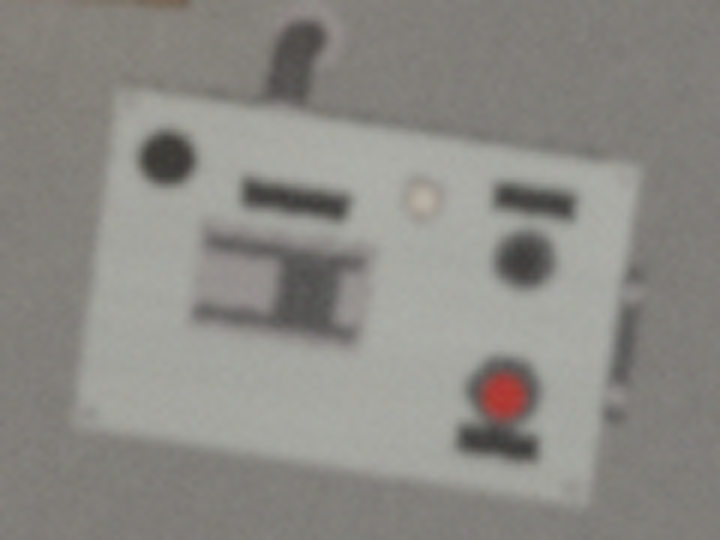

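View pics/side_rack.png

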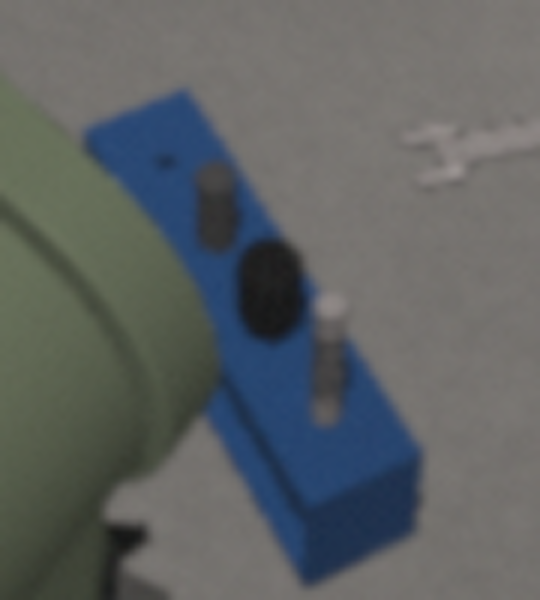

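View pics/top_rack.png

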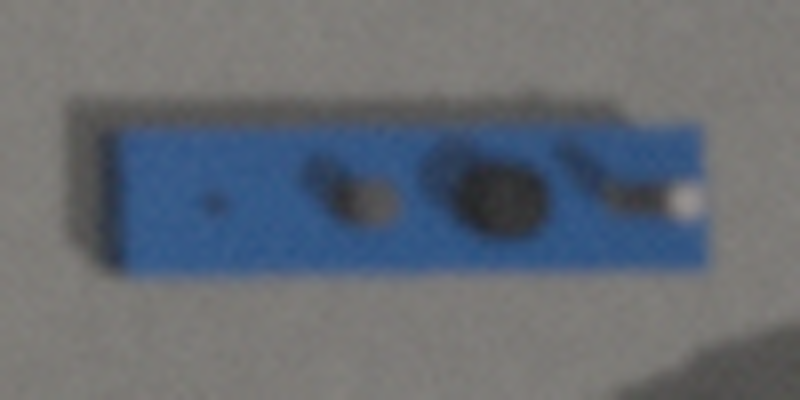

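```bash
cat > fit.py <<'E'
from h import *
import pickle
from scipy.optimize import least_squares
fs={n:pickle.load(open(f"{n}0.pkl","rb")) for n in("side","top")}
def un(p,x0,y0,k): return [x0+(p[0]+.5)/k-.5,y0+(p[1]+.5)/k-.5]
def pose(q,L):
    c,s=np.cos(q[2]),np.sin(q[2]); L=np.array(L,float)
    return np.c_[q[0]+c*L[:,0]-s*L[:,1],q[1]+s*L[:,0]+c*L[:,1],L[:,2]]
def fit(obs,q0):
    def r(q): return np.concatenate([(proj(fs[n],pose(q,[l]))[0]-p) for n,p,l in obs])
    s=least_squares(r,q0,loss="soft_l1"); return s.x,r(s.x).reshape(-1,2)
rk=lambda p:un(p,300,215,8); rs=lambda p:un(p,205,225,6)
td=lambda p:un(p,160,165,6); sd=lambda p:un(p,170,135,6)
z=.075
rack=[("top",rk((125,128)),(.03,.12,z)),("top",rk((122,272)),(-.03,.12,z)),("top",rk((708,268)),(-.03,-.12,z)),("top",rk((705,125)),(.03,-.12,z)),
("top",rk((215,203)),(0,.0825,z)),("top",rk((688,200)),(0,-.0825,z+.09)),
("side",rs((85,135)),(-.03,.12,z)),("side",rs((185,92)),(.03,.12,z)),("side",rs((420,455)),(.03,-.12,z)),("side",rs((305,510)),(-.03,-.12,z)),("side",rs((165,161)),(0,.0825,z)),("side",rs((330,305)),(0,-.0825,z+.09))]
h=.18*np.tan(.2)/2
con=[("top",td((115,88)),(.09,.14,.075+h)),("top",td((640,162)),(.09,-.14,.075+h)),("top",td((588,507)),(-.09,-.14,.075-h)),("top",td((75,430)),(-.09,.14,.075-h)),
("side",sd((70,165)),(-.09,.14,.075-h)),("side",sd((340,58)),(.09,.14,.075+h)),("side",sd((468,338)),(.09,-.14,.075+h)),("side",sd((165,460)),(-.09,-.14,.075-h))]
if __name__=="__main__":
    for nm,o,q0 in(("rack",rack,[.5,-.3,0]),("con",con,[.55,.15,-.1])):
        for sub in(None,"top","side"):
            oo=[a for a in o if sub is None or a[0]==sub]
            q,r=fit(oo,q0); print(nm,sub,np.round(q,4))
            if sub is None: print(np.round(r,1).tolist())
E
python3 fit.py
```

```text
rack None [ 0.4745 -0.288   0.01  ]
[[-0.2, 0.1], [0.6, 0.5], [0.4, 0.5], [-0.1, 0.0], [0.2, -0.1], [0.3, 0.1], [-0.5, -0.9], [0.3, -0.8], [0.3, -0.2], [0.1, -0.0], [0.3, -0.2], [-0.1, -0.1]]
rack top [ 0.4752 -0.2874  0.0088]
rack side [ 0.4738 -0.2888  0.0122]
con None [ 0.5577  0.1472 -0.1442]
[[2.3, 0.8], [-0.7, 1.0], [-0.2, -1.9], [1.9, -1.6], [-0.1, -0.8], [-1.8, 0.9], [-0.6, -0.2], [0.5, -1.4]]
con top [ 0.5564  0.1503 -0.1331]
con side [ 0.558   0.1438 -0.1514]
```

```bash
python3 - <<'E'
from fit import *
for sub in(None,"top","side"):
    oo=[a for a in con if sub is None or a[0]==sub]
    def r(q):
        out=[]
        for n,p,l in oo:
            sx,sy=np.sign(l[0]),np.sign(l[1]); x=sx*(.09-q[3]); y=sy*(.14-q[4])
            out.append(proj(fs[n],pose(q,[(x,y,.075+.0+x*np.tan(.2)+0)]))[0]-p)
        return np.concatenate(out)
    s=least_squares(r,[.55,.15,-.1,0,0]); print(sub,np.round(s.x,4)); print(np.round(r(s.x).reshape(-1,2),1).tolist())
q=s.x
for n,(x0,y0,w,hh) in {"side":(195,152,40,34),"top":(185,195,45,34)}.items():
    im=fs[n]["pixels"]; k=16
    cv2.imwrite(f"pics/{n}_port.png",cv2.resize(im[y0:y0+hh,x0:x0+w],None,fx=k,fy=k,interpolation=cv2.INTER_CUBIC))
E
```

```text
None [ 0.5575  0.1485 -0.145  -0.0038 -0.0036]
[[1.0, -0.5], [0.1, 0.1], [0.3, -0.5], [0.3, -0.6], [-1.3, -1.2], [-1.3, -0.1], [0.5, -0.1], [-0.6, -0.5]]
top [ 0.5562  0.1499 -0.1398 -0.0042 -0.0042]
[[0.3, -0.1], [-0.2, 0.1], [0.2, -0.2], [-0.3, 0.2]]
side [ 0.5586  0.1447 -0.1532 -0.0031 -0.0011]
[[-0.2, -0.6], [-0.3, 0.8], [0.7, 0.3], [-0.2, -0.5]]
```

View pics/side_port.png

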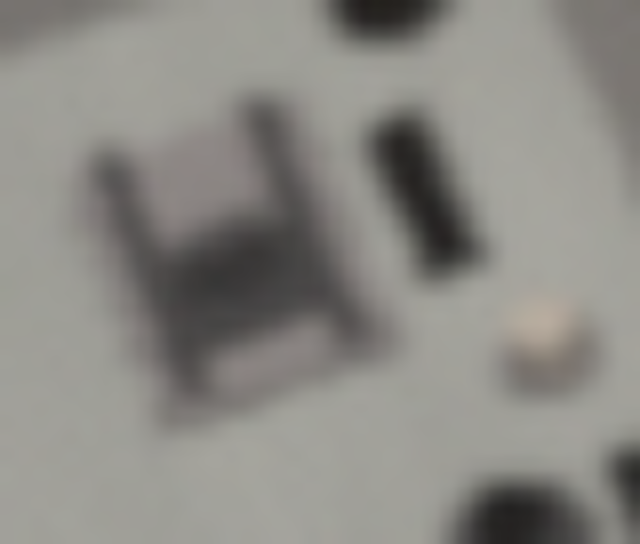

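View pics/top_port.png

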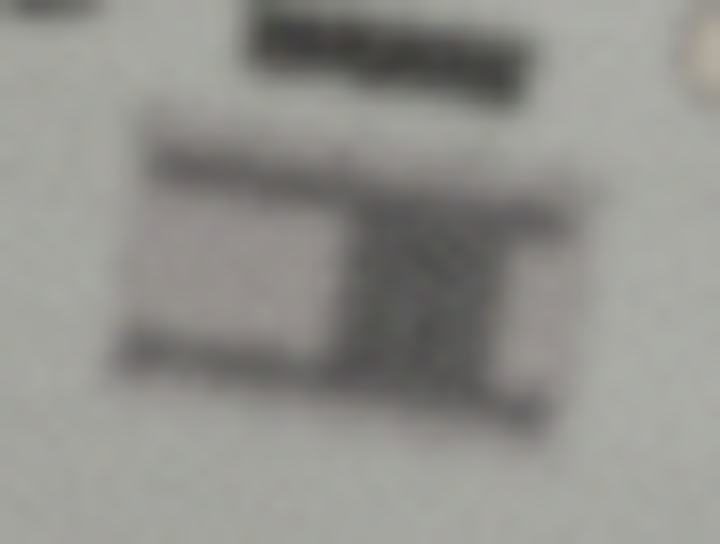

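```bash
cat >> fit.py <<'E'
a=.2
def P(q,u,v,w):
    "panel coords: u up slope, v along y, w outward, panel middle origin -> world"
    loc=np.array([u*np.cos(a)-w*np.sin(a), v, .075+u*np.sin(a)+w*np.cos(a)])
    return pose(q,[loc])[0]
E
python3 - <<'E'
from fit import *
for q in([.5562,.1499,-.14],[.5586,.1447,-.1532],[.557,.148,-.144]):
    print(q)
    for n,(x0,y0,k) in {"side":(195,152,16),"top":(185,195,16)}.items():
        for nm,l in {"port":(0,.02,4),"sh":(0,.02,7.5),"tab":(0,.02,24.5)}.items():
            p=proj(fs[n],P(q,l[0],l[1],l[2]*1e-3))[0]; print(n,nm,np.round(p,1),np.round((p-[x0,y0]+.5)*k))
    print(P(q,0,.02,.004))
# triangulate plate corners
t=lambda p:un(p,185,195,16)
sP=lambda p:un(p,195,152,16)
o,d=ray(fs["top"],[0,0])
for nm,pt in {"TL":(150,110),"TR":(590,185),"BR":(545,440),"BL":(110,375),"sh":(417,300)}.items(): print(nm,atz(fs["top"],t(pt),.079))
for nm,pt in {"TL":(265,85),"TR":(395,335),"BR":(170,430),"BL":(85,160)}.items(): print(nm,atz(fs["side"],sP(pt),.079))
E
```

```text
[0.5562, 0.1499, -0.14]
side port [209.7 170.7] [243. 308.]
side sh [209.5 170.1] [239. 297.]
side tab [208.3 166.9] [221. 246.]
top port [212.4 213.5] [447. 304.]
top sh [212.3 213.7] [445. 306.]
top tab [211.5 214.4] [432. 318.]
[0.55820396 0.16981521 0.07892027]
[0.5586, 0.1447, -0.1532]
side port [210.9 171.3] [262. 317.]
side sh [210.7 170.7] [259. 307.]
side tab [209.5 167.4] [240. 255.]
top port [214.1 212.7] [473. 291.]
top sh [213.9 212.8] [470. 294.]
top tab [213.1 213.6] [458. 305.]
[0.56086666 0.16458703 0.07892027]
[0.557, 0.148, -0.144]
side port [210.1 171. ] [250. 311.]
side sh [209.9 170.3] [246. 301.]
side tab [208.7 167.1] [227. 249.]
top port [213.  213.2] [456. 300.]
top sh [212.9 213.4] [454. 302.]
top tab [212.1 214.1] [441. 314.]
[0.5590836  0.16790704 0.07892027]
TL [0.5978525  0.23161323 0.079     ]
TR [0.58275009 0.14077217 0.079     ]
BR [0.53032033 0.14913612 0.079     ]
BL [0.54326936 0.23845246 0.079     ]
sh [0.55891061 0.17589342 0.079     ]
TL [0.5958647  0.24474211 0.079     ]
TR [0.58602219 0.14445626 0.079     ]
BR [0.52631468 0.13724858 0.079     ]
BL [0.54563896 0.23756871 0.079     ]
```

```bash
python3 -m handwheel '[[0,0,-0.3,0,0,-0.0275],[0,0,-0.3,0,0,-0.0275],[0,0,-0.3,0,0,-0.0275],[0,0,-0.3,0,0,-0.0275],[0,0,-0.3,0,0,-0.0275],[0,0,-0.3,0,0,-0.0275]]' 1 40
cat > goal.py <<'E'
import sys; from h import *
from scipy.spatial.transform import Rotation as Ro
def delta(Xg,Rg=None,pr=True):
    s=bot.observe(); R=Ro.from_euler("xyz",s["tool_rot"]).as_matrix()
    d=R.T@(np.array(Xg)-s["position"])/.025
    w=None if Rg is None else Ro.from_matrix(R.T@Rg).as_rotvec()/(2*np.pi)
    if pr: print("t",round(s["clock"],2),"pos",np.round(s["position"],4),"rot",np.round(s["tool_rot"],3),"F",np.round(s["force"],1),"w",round(s["grip_width"],4)); print("shift",np.round(d,3),"rows",round(np.abs(d).max(),1),"turn",None if w is None else np.round(w,4))
    return d,w
def Rpanel(yaw):  # tool x=desk y, tool z=-normal
    c,s=np.cos(yaw),np.sin(yaw); D=np.array([[c,-s,0],[s,c,0],[0,0,1]])
    z=D@[np.sin(.2),0,-np.cos(.2)]; x=D@[0,1,0]; y=np.cross(z,x); return np.c_[x,y,z]
def Rdown(yaw):
    c,s=np.cos(yaw),np.sin(yaw); D=np.array([[c,-s,0],[s,c,0],[0,0,1]])
    return D@np.array([[0,1,0],[1,0,0],[0,0,-1.]])
QC=[.5578,.1505,-.143]
QR=[.4745,-.288,.01]
E
python3 - <<'E'
from goal import *; from fit import P
print(P(QC,0,.02,.004))
X=P(QC,0,.025-.0045-.011-.03,.014+.08)
print(X); delta(X,Rpanel(QC[2]))
E
```

```text
clock: 2.15
position: [0.2391, -0.5774, 0.2465]
tool_rot: [-3.142, -0.0, 1.435]
force: [0.1, 0.1, -0.5]
grip_width: 0.0
[0.5598637  0.17040911 0.07892027]
[0.53639418 0.13287067 0.16712626]
t 2.15 pos [ 0.2391 -0.5774  0.2465] rot [-3.142 -0.     1.435] F [ 0.1  0.1 -0.5] w 0.0
shift [29.758  7.937  3.177] rows 29.8 turn [-0.0318 -0.0001  0.0011]
```

```bash
for i in 1 2 3; do :; done
python3 -m handwheel '[[1,0.265,0,0,0,0],[1,0.265,0,0,0,0],[1,0.265,0,0,0,0],[1,0.265,0,0,0,0],[1,0.265,0,0,0,0],[1,0.265,0,0,0,0],[1,0.265,0,0,0,0],[1,0.265,0,0,0,0]]'
python3 -m handwheel '[[1,0.265,0,0,0,0],[1,0.265,0,0,0,0],[1,0.265,0,0,0,0],[1,0.265,0,0,0,0],[1,0.265,0,0,0,0],[1,0.265,0,0,0,0],[1,0.265,0,0,0,0],[1,0.265,0,0,0,0]]'
python3 -m handwheel '[[1,0.265,0,0,0,0],[1,0.265,0,0,0,0],[1,0.265,0,0,0,0],[1,0.265,0,0,0,0],[1,0.265,0,0,0,0],[1,0.265,0,0,0,0],[1,0.265,0,-0.016,0,0],[1,0.265,0,-0.016,0,0]]'
python3 - <<'E'
from goal import *; from fit import P
X=P(QC,0,.025-.0045-.011-.03,.014+.06)
print(X); delta(X,Rpanel(QC[2]))
E
```

```text
clock: 3.15
position: [0.3201, -0.3861, 0.2464]
tool_rot: [3.141, 0.0, 1.429]
force: [-0.0, 0.1, -0.5]
grip_width: -0.0004
clock: 4.15
position: [0.4008, -0.1956, 0.2464]
tool_rot: [3.141, 0.0, 1.429]
force: [-0.5, -0.3, -0.6]
grip_width: -0.0001
clock: 5.15
position: [0.4816, -0.0048, 0.2471]
tool_rot: [2.937, -0.001, 1.43]
force: [2.2, 0.1, 0.0]
grip_width: 0.0002
[0.54032701 0.13230441 0.14752493]
t 5.15 pos [ 0.4816 -0.0048  0.2471] rot [ 2.937e+00 -1.000e-03  1.430e+00] F [2.2 0.1 0. ] w 0.0002
shift [5.757 0.712 4.221] rows 5.8 turn [ 0.0007 -0.0002  0.0003]
```

```bash
python3 -m handwheel '[[0.96,0.12,0.6,0,0,0],[0.96,0.12,0.6,0,0,0],[0.96,0.12,0.7,0,0,0],[0.96,0.12,0.7,0,0,0],[0.96,0.12,0.8,0,0,0],[0.96,0.12,0.82,0,0,0]]'
python3 - <<'E'
from goal import *; from fit import P
X=P(QC,0,.025-.0045-.011-.008,.014)
print(X); delta(X,Rpanel(QC[2]))
f=bot.grab_frame("top"); cv2.imwrite("pics/top1.png",cv2.resize(f["pixels"][165:265,160:280],None,fx=6,fy=6,interpolation=cv2.INTER_CUBIC))
f=bot.grab_frame("side"); cv2.imwrite("pics/side1.png",cv2.resize(f["pixels"][105:225,160:280],None,fx=5,fy=5,interpolation=cv2.INTER_CUBIC))
E
```

```text
clock: 5.9
position: [0.5401, 0.132, 0.1467]
tool_rot: [2.94, 0.0, 1.429]
force: [0.6, 0.6, 0.1]
grip_width: 0.0
[0.55526079 0.15238107 0.08872093]
t 5.9 pos [0.5401 0.132  0.1467] rot [2.94  0.    1.429] F [0.6 0.6 0.1] w 0.0
shift [0.891 0.011 2.368] rows 2.4 turn [ 0.0002 -0.      0.0002]
```

View pics/top1.png

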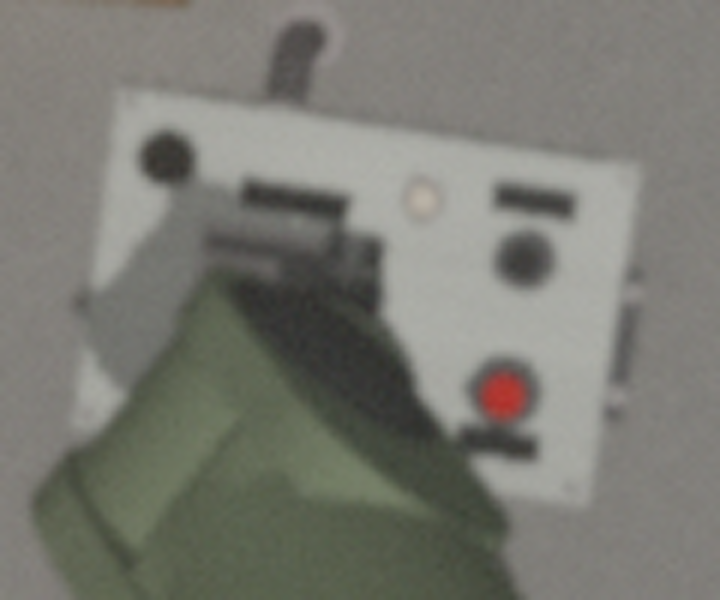

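View pics/side1.png

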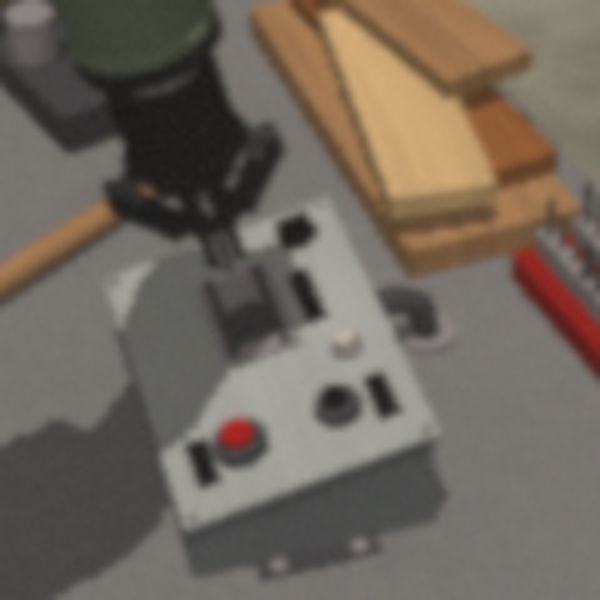

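```bash
python3 -m handwheel '[[0.24,0,0.7,0,0,0],[0.24,0,0.7,0,0,0],[0.25,0,0.5,0,0,0],[0,0,0.3,0,0,0],[0,0,0.13,0,0,0],[0,0,0,0,0,0]]'
python3 - <<'E'
from goal import *; from fit import P
delta(P(QC,0,.058-.0045-.011,.015),Rpanel(QC[2]))
f=bot.grab_frame("side"); cv2.imwrite("pics/side2.png",cv2.resize(f["pixels"][125:215,170:270],None,fx=6,fy=6,interpolation=cv2.INTER_CUBIC))
E
```

```text
clock: 6.75
position: [0.5538, 0.1475, 0.0903]
tool_rot: [2.94, 0.0, 1.429]
force: [-0.2, 0.6, 0.0]
grip_width: -0.0001
t 6.75 pos [0.5538 0.1475 0.0903] rot [2.94  0.    1.429] F [-0.2  0.6  0. ] w -0.0001
shift [1.842 0.018 0.028] rows 1.8 turn [ 0.0002 -0.      0.0002]
```

View pics/side2.png

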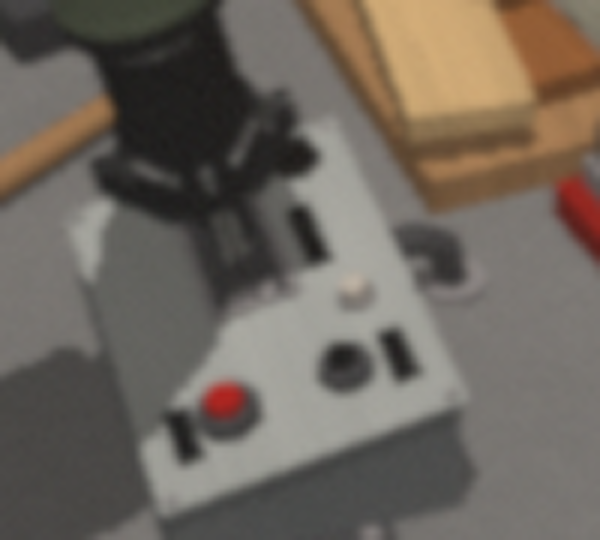

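```bash
python3 -m handwheel '[[0.3,0,0,0,0,0],[0.3,0,0,0,0,0],[0.3,0,0,0,0,0]]'
python3 -m handwheel '[[0.3,0,0,0,0,0],[0.3,0,0,0,0,0],[0,0,0,0,0,0]]'
python3 -m handwheel '[[0.1,0,0,0,0,0],[0.08,0,0,0,0,0]]'
python3 -m handwheel '[[0.08,0,0,0,0,0],[0.04,0,0,0,0,0]]'
```

```text
clock: 7.18
position: [0.557, 0.1709, 0.0902]
tool_rot: [2.94, -0.0, 1.43]
force: [0.5, 0.7, 0.2]
grip_width: 0.0001
clock: 7.55
position: [0.559, 0.1857, 0.0901]
tool_rot: [2.941, -0.0, 1.43]
force: [0.4, -0.5, -0.4]
grip_width: -0.0003
clock: 7.8
position: [0.5597, 0.1893, 0.0901]
tool_rot: [2.941, 0.0, 1.429]
force: [0.1, 0.1, 0.8]
grip_width: -0.0003
clock: 8.05
position: [0.5601, 0.1924, 0.0901]
tool_rot: [2.941, -0.0, 1.43]
force: [-0.4, -0.4, -1.1]
grip_width: -0.0003
```

```bash
python3 -m handwheel '[[0.06,0,0,0,0,0],[0.06,0,0,0,0,0]]'
python3 -m handwheel '[[0.06,0,0,0,0,0],[0.02,0,0,0,0,0]]'
python3 - <<'E'
from goal import *
f=bot.grab_frame("side"); cv2.imwrite("pics/side3.png",cv2.resize(f["pixels"][125:215,170:270],None,fx=6,fy=6,interpolation=cv2.INTER_CUBIC))
E
```

```text
clock: 8.3
position: [0.5606, 0.1953, 0.0901]
tool_rot: [2.941, -0.0, 1.429]
force: [-0.6, 0.8, 0.5]
grip_width: -0.0001
clock: 8.55
position: [0.5608, 0.1974, 0.0901]
tool_rot: [2.941, -0.0, 1.43]
force: [-0.0, -0.3, 0.1]
grip_width: 0.0004
```

View pics/side3.png

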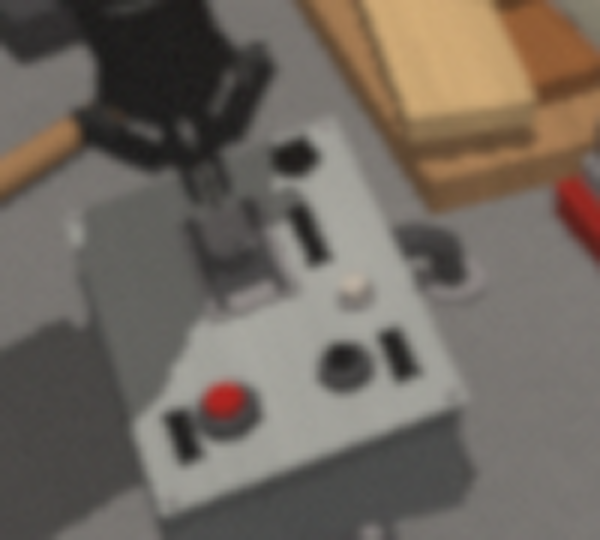

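```bash
python3 - <<'E'
from goal import *; from fit import P
import pickle
f=bot.grab_frame("side")
s=bot.observe()
p=proj(f,s["position"])[0]; print(p,(p-[170,125]+.5)*6)
for l in((0,.02,4),(0,.02,7.5),(0,.02,24.5),(0,.058,7.5),(0,.058,24.5)):
    p=proj(f,P(QC,l[0],l[1],l[2]/1e3))[0]; print(l,p,(p-[195,150]+.5)*16)
p=proj(f,[.5401,.132,.1467])[0];print((p-[160,105]+.5)*5)
R=np.array(f["R"]); print(-R.T@f["t"])
cv2.imwrite("pics/side4.png",cv2.resize(f["pixels"][150:185,195:235],None,fx=16,fy=16,interpolation=cv2.INTER_CUBIC))
E
```

```text
[207.30288932 164.08279338] [226.81733591 237.49676025]
(0, 0.02, 4) [210.04776065 170.52217927] [248.76417038 336.35486831]
(0, 0.02, 7.5) [209.80865038 169.86358748] [244.93840605 325.81739961]
(0, 0.02, 24.5) [208.63485953 166.63056441] [226.15775245 274.0890306 ]
(0, 0.058, 7.5) [207.2677617  163.76935648] [204.2841872  228.30970367]
(0, 0.058, 24.5) [206.09343352 160.54271146] [185.49493628 176.68338332]
[242.01657821 296.75951856]
[ 0.19301578 -0.84583861  0.99060483]
```

View pics/side4.png

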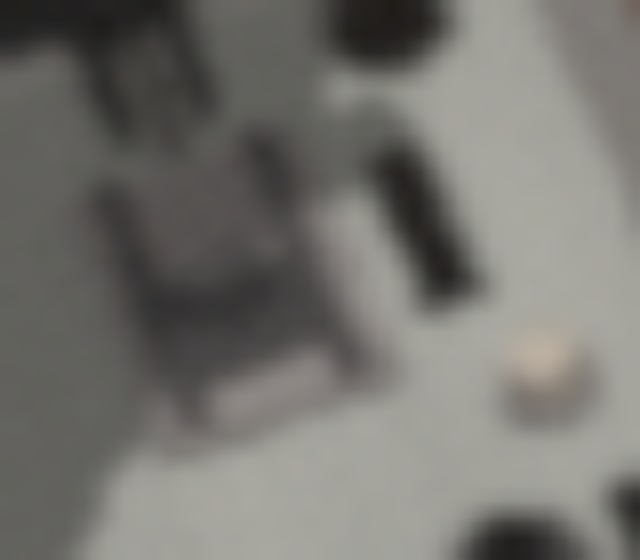

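```bash
python3 -m handwheel '[[0.05,0,0,0,0,0],[0.05,0,0,0,0,0]]'
python3 -m handwheel '[[0.05,0,0,0,0,0],[0.05,0,0,0,0,0]]'
python3 - <<'E'
from goal import *
import pickle
f=bot.grab_frame("side")
for t in("shutter","shutter_tab"):
  for q in bot.trace(f,t)[:3]:
    ys,xs=np.nonzero(q["region"]); print(t,q["score"],q["point"],xs.min(),xs.max(),ys.min(),ys.max())
o=pickle.load(open("side0.pkl","rb"))["pixels"]
a=np.hstack([cv2.resize(i[145:185,193:235],None,fx=9,fy=9,interpolation=cv2.INTER_NEAREST) for i in(o,f["pixels"])])
cv2.imwrite("pics/side5.png",np.clip(a.astype(float)*1.4,0,255))
E
```

```text
clock: 8.9
position: [0.5612, 0.1998, 0.0901]
tool_rot: [2.941, -0.0, 1.429]
force: [-0.1, -0.2, -0.7]
grip_width: 0.0001
clock: 9.15
position: [0.5616, 0.2023, 0.0901]
tool_rot: [2.941, -0.0, 1.429]
force: [-1.0, 0.5, -0.7]
grip_width: 0.0
shutter 0.48 [210.2, 168.0] 206 214 166 173
shutter_tab 0.38 [208.3, 168.5] 206 214 165 172[ WARN:0@3.853] global loadsave.cpp:1063 imwrite_ Unsupported depth image for selected encoder is fallbacked to CV_8U.
```

View pics/side5.png

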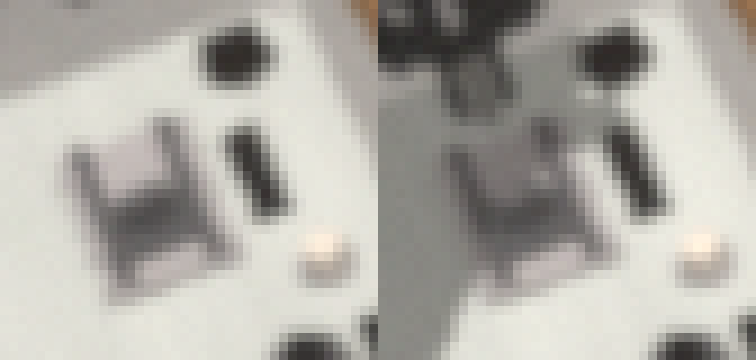

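```bash
python3 - <<'E'
from goal import *
f=bot.grab_frame("side"); s=bot.observe(); R=Ro.from_euler("xyz",s["tool_rot"]).as_matrix()
k=8; x0,y0=175,95
im=cv2.resize(f["pixels"][y0:y0+75,x0:x0+75],None,fx=k,fy=k,interpolation=cv2.INTER_CUBIC)
for d in(0,18.7,40,72.7,100):
    p=proj(f,s["position"]-R[:,2]*d/1e3)[0]; u=((p-[x0,y0]+.5)*k).astype(int); cv2.circle(im,tuple(int(v) for v in u),3,(0,0,255),-1); print(d,p)
cv2.imwrite("pics/side6.png",im)
E
```

```text
0 [206.97186272 163.30640054]
18.7 [205.66256951 159.72658037]
40 [204.14014024 155.56401162]
72.7 [201.73595898 148.9905898 ]
100 [199.66399579 143.32550612]
```

View pics/side6.png

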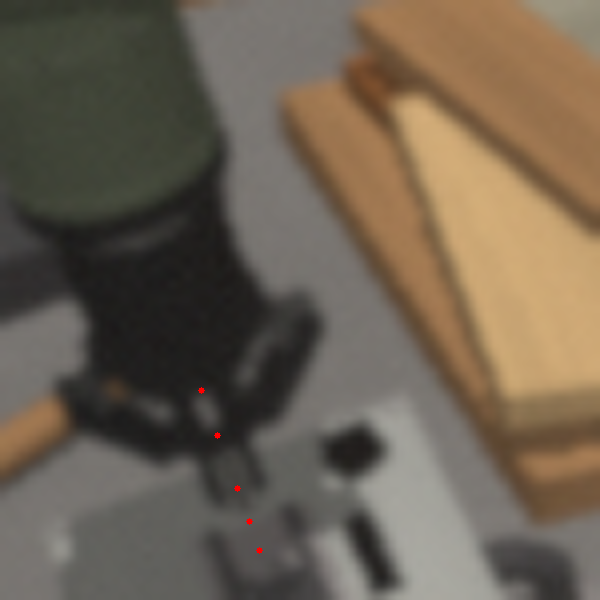

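```bash
python3 - <<'E'
from goal import *
import pickle
f=pickle.load(open("top0.pkl","rb")); g=pickle.load(open("side0.pkl","rb"))
X=np.array([.23905,-.57707,.20073]); R=Ro.from_euler("xyz",[-3.14045,0,.39289]).as_matrix()
print(-np.array(f["R"]).T@f["t"])
k=8;x0,y0=440,310
im=cv2.resize(f["pixels"][y0:y0+74,x0:x0+72],None,fx=k,fy=k,interpolation=cv2.INTER_CUBIC)
im2=cv2.resize(g["pixels"][320:384,160:260],None,fx=k,fy=k,interpolation=cv2.INTER_CUBIC)
for d in(0,18.7,40,72.7,100):
    p=proj(f,X-R[:,2]*d/1e3)[0]; print(d,p,proj(g,X-R[:,2]*d/1e3)[0]); u=((p-[x0,y0]+.5)*k); cv2.circle(im,tuple(int(v) for v in u),3,(0,0,255),-1)
    for sg in(-1,1):
        p=proj(f,X-R[:,2]*d/1e3+sg*.0425*R[:,1])[0];u=((p-[x0,y0]+.5)*k); cv2.circle(im,tuple(int(v) for v in u),3,(0,255,0),-1)
cv2.imwrite("pics/top7.png",im);cv2.imwrite("pics/side7.png",im2)
E
```

```text
[0.4842502  0.01857979 1.32309059]
0 [464.07526453 322.47535209] [204.3360829  391.18956539]
18.7 [467.64061696 323.96268996] [203.60931894 387.76186261]
40 [471.85495244 325.72076041] [202.7490841  383.70465907]
72.7 [478.66497813 328.56166025] [201.35630114 377.13575057]
100 [484.69158022 331.0757437 ] [200.12093961 371.30930304]
```

View pics/top7.png

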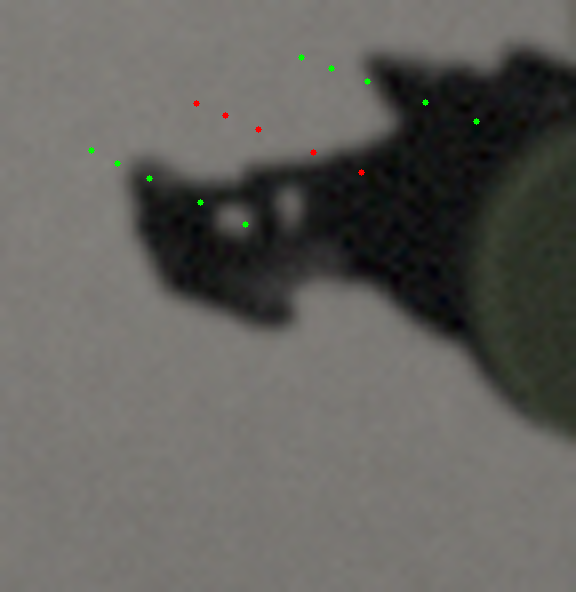

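View pics/side7.png

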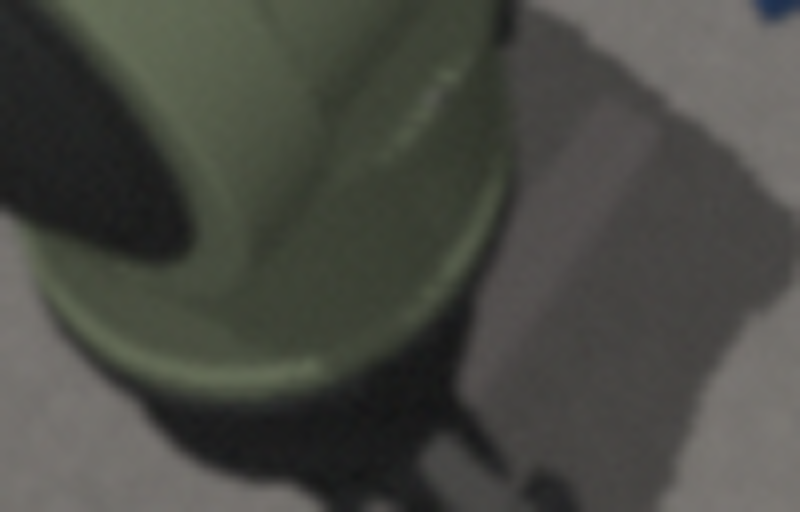

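```bash
python3 -m handwheel '[[-0.8,0,0,0,0,0],[-0.8,0,0,0,0,0],[-0.7,0,0,0,0,0],[0,0,0.3,0,0,0],[0,0,0.3,0,0,0],[0,0,0,0,0,0]]'
cat > look.py <<'E'
import sys
from goal import *
def look(name,cam,x0,y0,w,h,k,pts=(),bright=1.0):
    f=bot.grab_frame(cam)
    im=cv2.resize(f["pixels"][y0:y0+h,x0:x0+w],None,fx=k,fy=k,interpolation=cv2.INTER_CUBIC)
    im=cv2.convertScaleAbs(im,alpha=bright)
    for p in pts:
        u=(proj(f,p)[0]-[x0,y0]+.5)*k; cv2.circle(im,(int(u[0]),int(u[1])),2,(0,0,255),-1)
    cv2.imwrite(f"pics/{name}.png",im); return f
E
python3 - <<'E'
from look import *
s=bot.observe(); R=Ro.from_euler("xyz",s["tool_rot"]).as_matrix()
look("side8","side",180,120,60,60,10,[s["position"]-R[:,2]*.0,s["position"]-R[:,2]*.029],1.3); print(s["position"])
E
```

```text
clock: 10.1
position: [0.5561, 0.1454, 0.0746]
tool_rot: [2.942, 0.0, 1.43]
force: [0.9, 0.2, 0.4]
grip_width: -0.0005
[0.55609649 0.14537127 0.07460251]
```

View pics/side8.png

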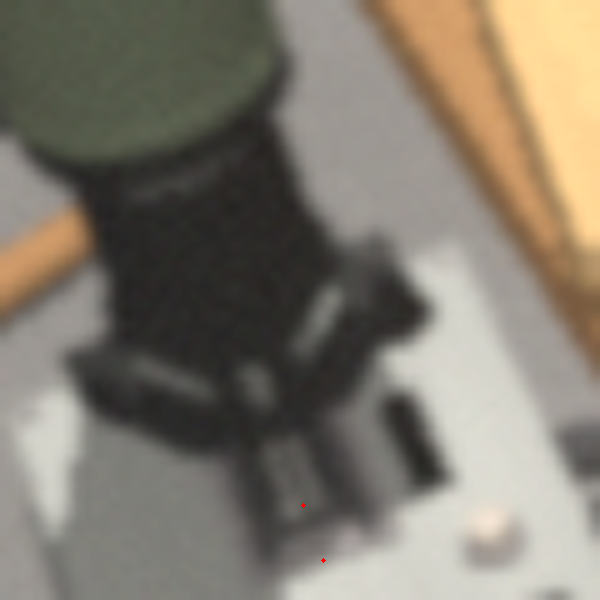

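```bash
python3 -m handwheel '[[0,0,0.12,0,0,0],[0,0,0.08,0,0,0],[0,0,0,0,0,0]]'
python3 -m handwheel '[[0,0,0.06,0,0,0],[0,0,0.04,0,0,0],[0,0,0,0,0,0]]'
python3 - <<'E'
from look import *
s=bot.observe(); R=Ro.from_euler("xyz",s["tool_rot"]).as_matrix()
look("side9","side",180,120,60,60,10,[s["position"]-R[:,2]*.0,s["position"]-R[:,2]*.025],1.3); print(s["position"])
E
```

```text
clock: 10.52
position: [0.5573, 0.1448, 0.0704]
tool_rot: [2.941, 0.0, 1.43]
force: [-0.8, -0.1, 0.2]
grip_width: 0.0002
clock: 10.9
position: [0.5579, 0.1447, 0.068]
tool_rot: [2.941, 0.0, 1.429]
force: [-0.1, 0.6, -1.0]
grip_width: 0.0003
[0.55786532 0.14466366 0.06800745]
```

View pics/side9.png

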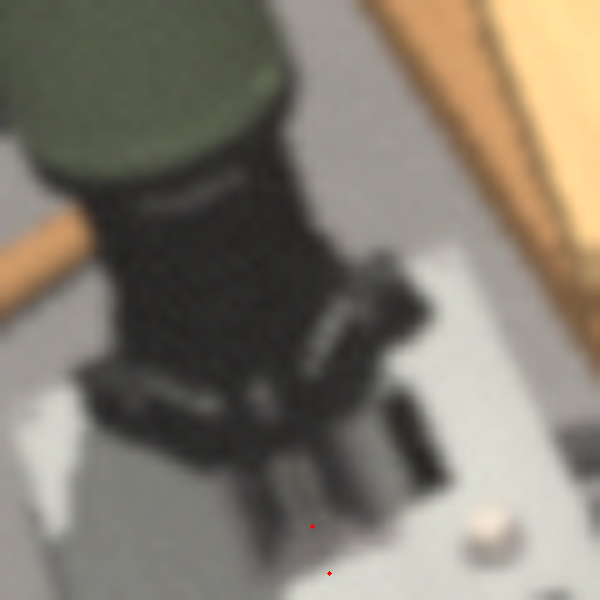

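```bash
python3 -m handwheel '[[0.3,0,0,0,0,0],[0.3,0,0,0,0,0],[0.2,0,0,0,0,0],[0.2,0,0,0,0,0],[0.2,0,0,0,0,0],[0.2,0,0,0,0,0]]'
python3 - <<'E'
from look import *
s=bot.observe(); R=Ro.from_euler("xyz",s["tool_rot"]).as_matrix()
look("side10","side",180,120,60,60,10,[s["position"]-R[:,2]*.025],1.3); print(s["position"])
E
```

```text
clock: 11.7
position: [0.5629, 0.1796, 0.0681]
tool_rot: [2.94, -0.0, 1.429]
force: [0.9, -1.1, 0.9]
grip_width: 0.0002
[0.56292986 0.17957057 0.06809917]
```

View pics/side10.png

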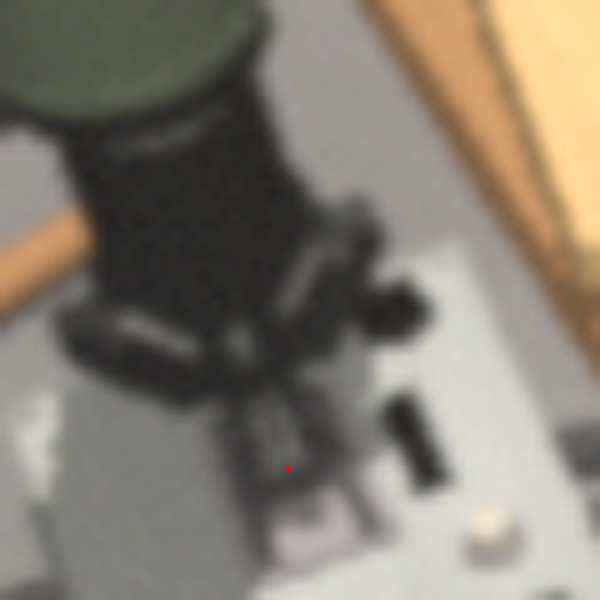

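```bash
python3 -m handwheel '[[0.15,0,0,0,0,0],[0.15,0,0,0,0,0],[0.1,0,0,0,0,0]]'
python3 -m handwheel '[[0.06,0,0,0,0,0],[0,0,0,0,0,0]]'
python3 -m handwheel '[[0.06,0,0,0,0,0],[0,0,0,0,0,0]]'
python3 -m handwheel '[[0.06,0,0,0,0,0],[0,0,0,0,0,0]]'
```

```text
clock: 12.12
position: [0.5643, 0.1895, 0.0681]
tool_rot: [2.94, -0.0, 1.43]
force: [0.5, -2.0, 1.2]
grip_width: 0.0001
clock: 12.38
position: [0.5644, 0.1909, 0.068]
tool_rot: [2.941, -0.0, 1.43]
force: [0.7, 0.2, 1.2]
grip_width: -0.0002
clock: 12.62
position: [0.5646, 0.1922, 0.0681]
tool_rot: [2.941, -0.0, 1.43]
force: [0.8, -1.2, 1.1]
grip_width: 0.0002
clock: 12.88
position: [0.5648, 0.1929, 0.0679]
tool_rot: [2.941, 0.001, 1.429]
force: [-1.0, -5.3, 2.3]
grip_width: 0.0002
```

```bash
python3 -m handwheel '[[0.04,0,0,0,0,0],[0,0,0,0,0,0]]'
python3 -m handwheel '[[-0.4,0,-0.2,0,0,0],[-0.4,0,-0.8,0,0,0],[0,0,-1,0,0,0],[0,0,-1,0,0,0],[-1,0,-1,0,0,0],[-1,0,0,0,0,0],[-1,0,0,0,0,0],[-1,0,0,0,0,0]]' -1
python3 - <<'E'
from look import *
look("side11","side",190,145,48,40,15,[],1.3)
look("top11","top",160,165,120,90,6)
delta([.47,-.37,.26],Rdown(.01))
E
```

```text
clock: 13.12
position: [0.5648, 0.1931, 0.0679]
tool_rot: [2.941, 0.002, 1.428]
force: [-1.9, -8.1, 5.1]
grip_width: 0.0001
clock: 14.12
position: [0.528, 0.0778, 0.1664]
tool_rot: [2.94, -0.0, 1.43]
force: [0.3, -0.9, -0.9]
grip_width: 0.0858
t 14.22 pos [0.5279 0.0758 0.1662] rot [2.940e+00 1.000e-03 1.427e+00] F [-0.3 -0.1  0.1] w 0.0855
shift [-17.985   1.013  -3.604] rows 18.0 turn [ 0.0319  0.0026 -0.0245]
```

View pics/side11.png

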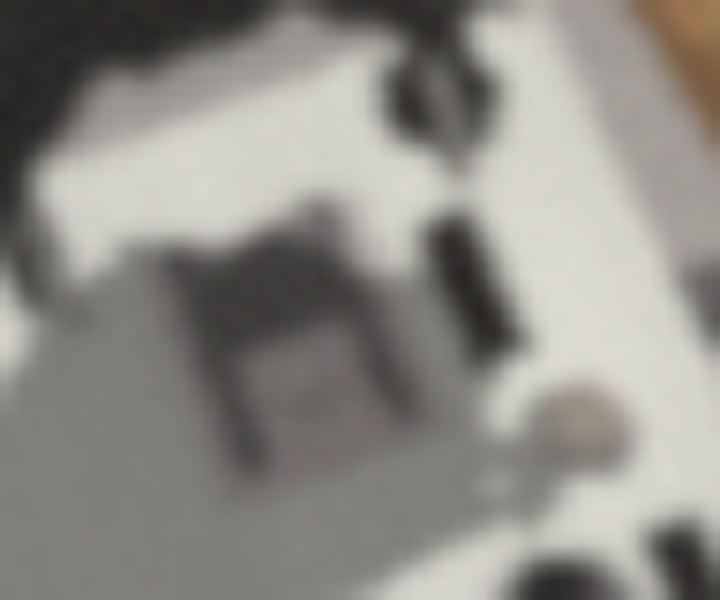

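View pics/top11.png

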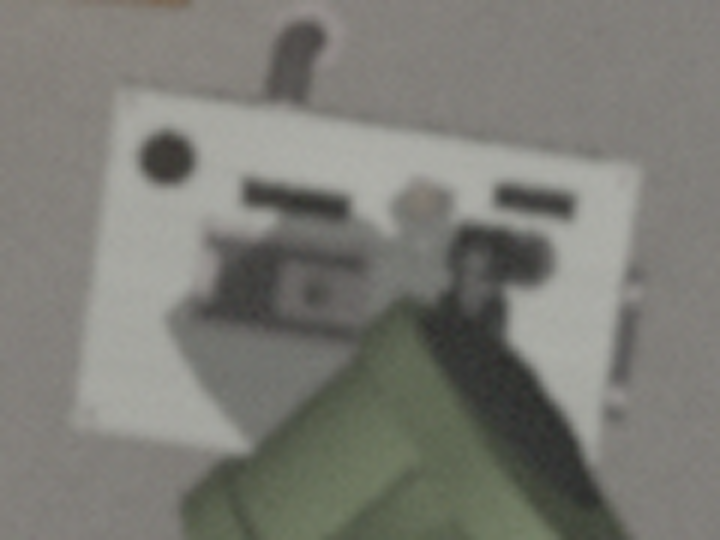

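```bash
python3 -m handwheel '[[-0.5,0,-1,0.016,0.001,-0.0122],[-1,0,-1,0.016,0.0012,-0.0122],[-1,0,-0.5,0,0,0],[-1,0,0,0,0,0],[-1,0,0,0,0,0],[-1,0,0,0,0,0],[-1,0,0,0,0,0],[-1,0,0,0,0,0]]'
python3 - <<'E'
from look import *; from fit import P,pose,fs
print(atz(fs["top"],[212.6,213.2],.079), P(QC,0,.02,.004))
X=pose(QR,[(0,-.0825,.22)])[0]; print(X)
delta(X,Rdown(.01))
E
```

```text
clock: 15.22
position: [0.5195, -0.1078, 0.2285]
tool_rot: [3.142, 0.001, 1.584]
force: [0.3, -0.5, 0.6]
grip_width: 0.0854
[0.55920502 0.16931225 0.079     ] [0.5598637  0.17040911 0.07892027]
[ 0.47532499 -0.37049588  0.22      ]
t 15.22 pos [ 0.5195 -0.1078  0.2285] rot [3.142e+00 1.000e-03 1.584e+00] F [ 0.3 -0.5  0.6] w 0.0854
shift [-10.482  -1.904   0.355] rows 10.5 turn [0.     0.0002 0.0005]
```

```bash
python3 -m handwheel '[[-1,-0.18,0,0,0,0],[-1,-0.18,0,0,0,0],[-1,-0.18,0,0,0,0],[-1,-0.18,0,0,0,0],[-1,-0.18,0,0,0,0],[-1,-0.18,0,0,0,0],[-1,-0.18,0,0,0,0],[-1,-0.18,0,0,0,0]]'
python3 -m handwheel '[[-1,-0.18,0,0,0,0],[-1,-0.18,0,0,0,0],[-0.48,-0.1,0,0,0,0.0005],[0,0,0,0,0,0]]'
python3 - <<'E'
from look import *; from fit import P,pose,fs
X=pose(QR,[(0,-.0825,.22)])[0]
delta(X,Rdown(.01))
H=[pose(QR,[(0,-.0825,z)])[0] for z in(.165,.12,.075)]
s=bot.observe();R=Ro.from_euler("xyz",s["tool_rot"]).as_matrix()
T=[s["position"]-R[:,2]*d+R[:,1]*y for d in(.0,.038) for y in(-.0425,0,.0425)]
look("side12","side",200,215,90,90,6,H+T)
look("top12","top",310,170,100,90,6,H+T)
E
```

```text
clock: 16.23
position: [0.486, -0.3084, 0.2288]
tool_rot: [3.141, 0.002, 1.584]
force: [0.6, -0.6, 0.9]
grip_width: 0.0851
clock: 16.73
position: [0.4751, -0.3701, 0.2286]
tool_rot: [-3.141, 0.001, 1.579]
force: [-0.9, 0.3, -0.0]
grip_width: 0.0856
t 16.73 pos [ 0.4751 -0.3701  0.2286] rot [-3.141e+00  1.000e-03  1.579e+00] F [-0.9  0.3 -0. ] w 0.0856
shift [-0.016  0.009  0.344] rows 0.3 turn [-0.0001  0.0002 -0.0002]
```

View pics/side12.png

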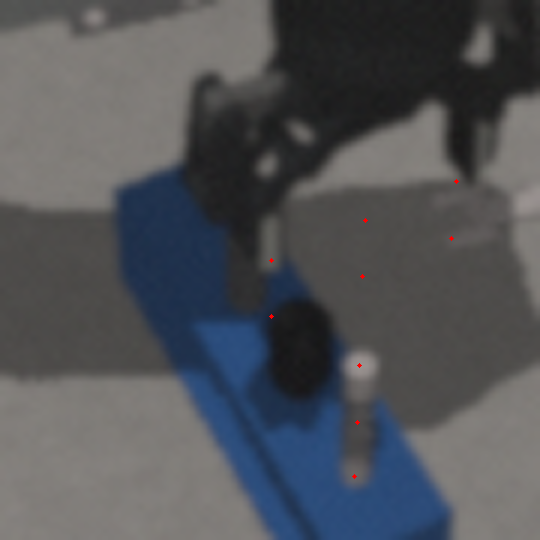

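View pics/top12.png

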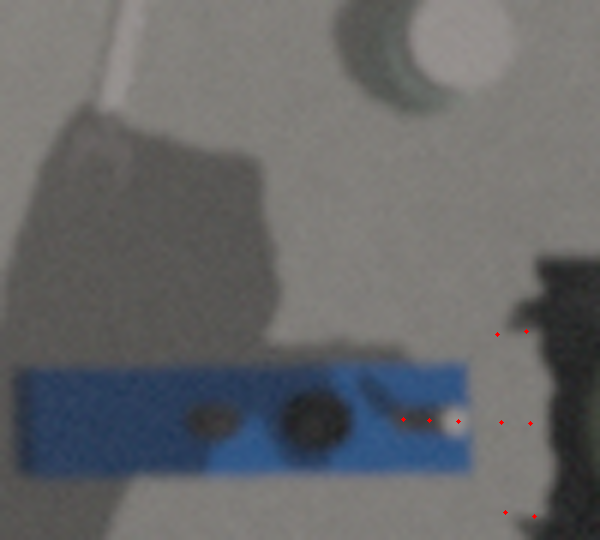

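```bash
python3 -m handwheel '[[0,0,1,0,0,0],[0,0,1,0,0,0],[0,0,1,0,0,0],[0,0,1,0,0,0],[0,0,0.4,0,0,0],[0,0,0,0,0,0]]' -0.3
python3 - <<'E'
from look import *; from fit import P,pose,fs
X=pose(QR,[(0,-.0825,.081)])[0]
delta(X,Rdown(.01))
H=[pose(QR,[(0,-.0825,z)])[0] for z in(.165,.12,.075)]
look("side13","side",205,215,90,90,6,H)
look("top13","top",330,190,80,80,7,H)
E
```

```text
clock: 17.58
position: [0.4753, -0.3698, 0.1188]
tool_rot: [-3.141, 0.001, 1.581]
force: [0.5, 0.1, 0.9]
grip_width: 0.0557
t 17.57 pos [ 0.4753 -0.3698  0.1188] rot [-3.141e+00  1.000e-03  1.581e+00] F [0.5 0.1 0.9] w 0.0557
shift [-0.028  0.004  1.511] rows 1.5 turn [-0.0001  0.0002 -0.    ]
```

View pics/side13.png

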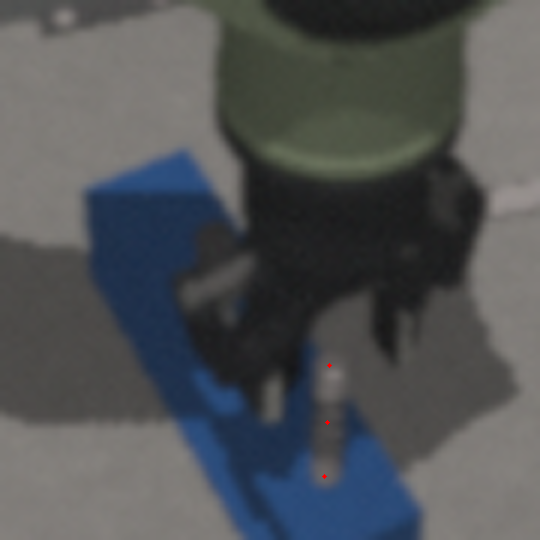

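View pics/top13.png

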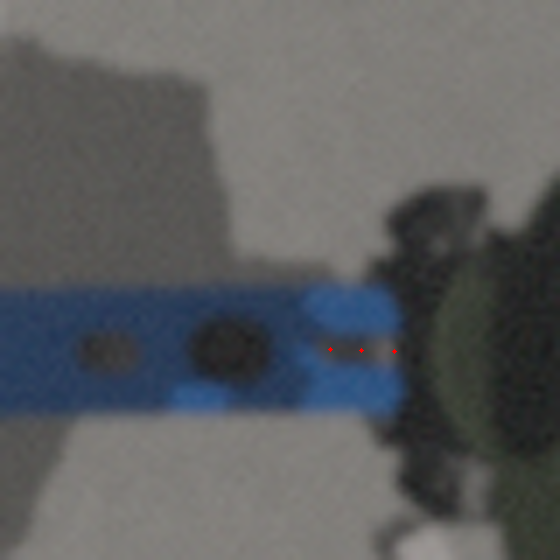

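```bash
python3 -m handwheel '[[-0.01,0,0.6,0,0,0],[-0.01,0,0.6,0,0,0],[-0.01,0,0.3,0,0,0],[0,0,0,0,0,0]]'
python3 - <<'E'
from look import *
look("side14","side",205,215,90,90,6)
look("top14","top",330,190,80,80,7)
E
```

```text
clock: 18.18
position: [0.4747, -0.3709, 0.0804]
tool_rot: [-3.14, 0.001, 1.58]
force: [0.8, -0.3, -0.7]
grip_width: 0.0554
```

View pics/side14.png

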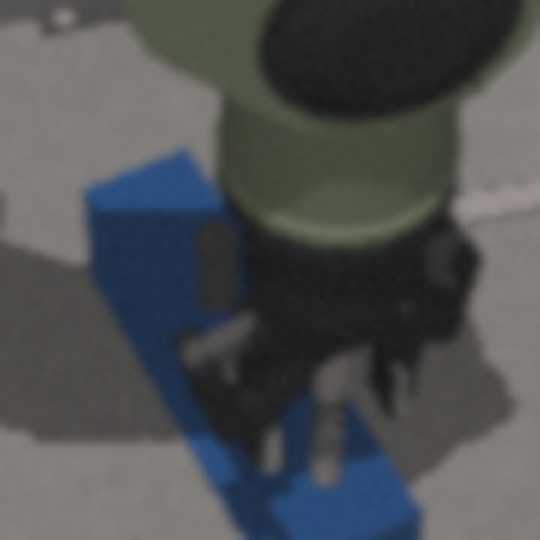

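View pics/top14.png

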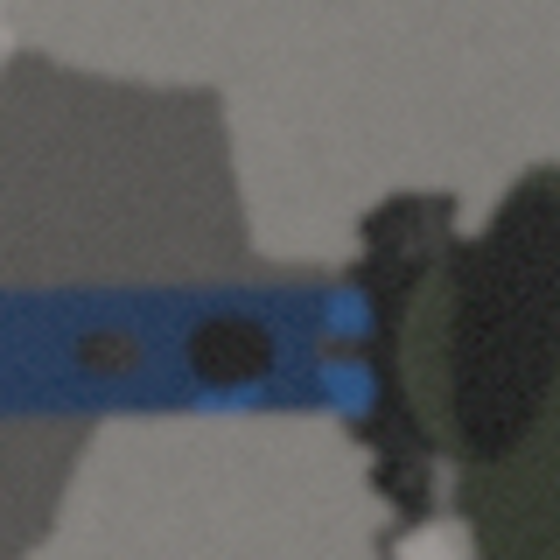

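Punch (side ≈ (259,286) px) stands between the open fingers, with the palm still above its head. Now I close the gripper.

```bash
python3 -m handwheel '[[0,0,0,0,0,0],[0,0,0,0,0,0],[0,0,0,0,0,0],[0,0,0,0,0,0],[0,0,0,0,0,0]]' 1 70
python3 - <<'E'
from look import *
look("side15","side",205,215,90,90,6)
s=bot.observe(); print(s["grip_width"],s["force"],s["moment"])
E
```

```text
clock: 18.9
position: [0.475, -0.3713, 0.0816]
tool_rot: [-3.141, 0.002, 1.58]
force: [-1.3, 0.5, 6.6]
grip_width: 0.0119
0.01252623631501142 [-2.03277996 -0.11228563  5.76197089] [0.14915991 0.40610846 0.01578411]
```

View pics/side15.png

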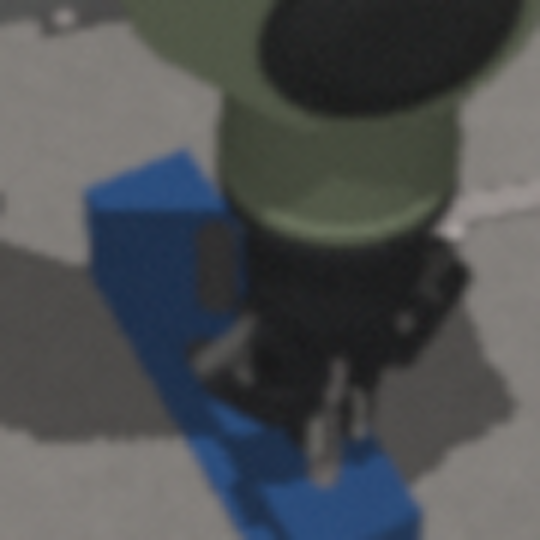

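```bash
python3 -m handwheel '[[0,0,-0.3,0,0,0],[0,0,-0.7,0,0,0],[0,0,-1,0,0,0],[0,0,-1,0,0,0],[0,0,-1,0,0,0],[0,0,-1,0,0,0],[0,0,0,0,0,0]]'
python3 - <<'E'
from look import *
s=bot.observe(); print(s["grip_width"],s["force"],s["position"],s["tool_rot"])
R=Ro.from_euler("xyz",s["tool_rot"]).as_matrix()
D=s["position"][2]-.0805
sh=np.array([s["position"][0],s["position"][1],.075+D]); print(sh)
pts=[sh+[0,0,z] for z in(-.06,-.03,0)]
look("side16","side",205,195,90,90,6,pts)
look("top16","top",310,180,100,80,7,pts)
E
```

```text
clock: 19.82
position: [0.4759, -0.3714, 0.2089]
tool_rot: [3.139, 0.004, 1.58]
force: [0.3, -0.8, -2.4]
grip_width: 0.0124
0.012396281213180007 [ 0.3228002  -0.79869354 -2.36509509] [ 0.47593902 -0.37136965  0.20886131] [3.13925939 0.00376882 1.57990816]
[ 0.47593902 -0.37136965  0.20336131]
```

View pics/side16.png

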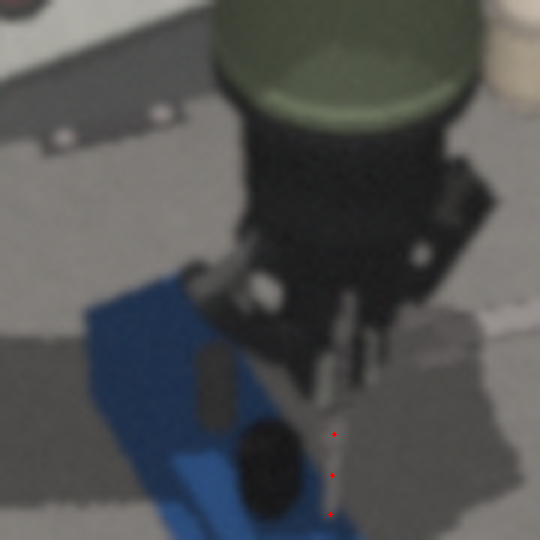

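View pics/top16.png

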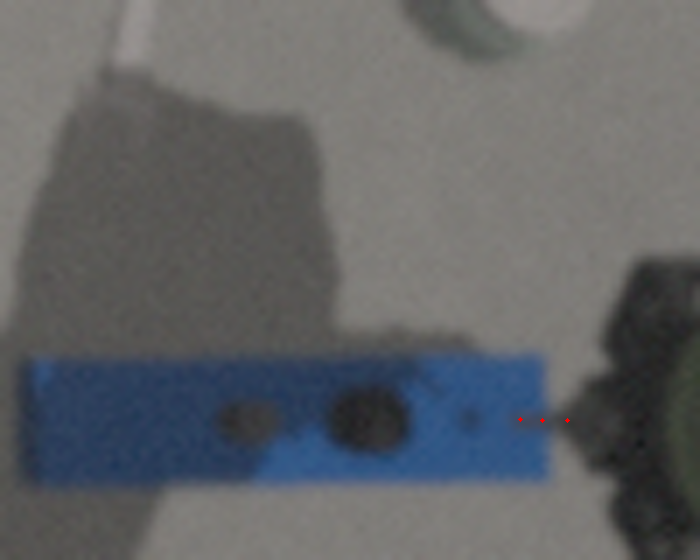

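```bash
python3 -m handwheel '[[0,0,-0.8,0,0,0],[0.5,0,-0.4,0,0,0],[1,0.1,0,0,0,0],[1,0.1,0,0,0,0],[1,0.1,0,0,0,0],[1,0.1,0,0,0,0],[1,0.1,0,0,0,0],[1,0.1,0,0,0,0]]'
python3 - <<'E'
from look import *; from fit import P
R=Rpanel(QC[2])
X=P(QC,0,.02,.004+.04)-R[:,2]*.0655
print(X,P(QC,0,.02,.004)); delta(X,R)
E
```

```text
clock: 20.92
position: [0.4882, -0.2065, 0.2355]
tool_rot: [-3.14, 0.001, 1.581]
force: [-0.5, 0.0, -1.9]
grip_width: 0.0125
[0.53911802 0.17339613 0.18231729] [0.5598637  0.17040911 0.07892027]
t 20.93 pos [ 0.4882 -0.2065  0.2355] rot [-3.140e+00  1.000e-03  1.581e+00] F [-0.5  0.  -1.9] w 0.0125
shift [15.18   2.19   2.106] rows 15.2 turn [-0.032  -0.0022  0.0243]
```

```bash
python3 -m handwheel '[[0.8,0.1,0,-0.011,-0.0007,0.0081],[1,0.15,0,-0.011,-0.0008,0.0081],[1,0.1,0,-0.01,-0.0007,0.0081],[1,0,0,0,0,0],[1,0,0,0,0,0],[1,0,0,0,0,0],[1,0,0,0,0,0],[1,0,0,0,0,0]]'
python3 - <<'E'
from look import *; from fit import P
R=Rpanel(QC[2])
X=P(QC,0,.02,.004+.04)-R[:,2]*.0655
delta(X,R)
E
```

```text
clock: 21.92
position: [0.5176, -0.0136, 0.2359]
tool_rot: [2.941, -0.0, 1.427]
force: [-0.0, -0.4, -0.4]
grip_width: 0.0121
t 21.93 pos [ 0.5176 -0.0136  0.2359] rot [ 2.941 -0.     1.427] F [-0.  -0.4 -0.4] w 0.0121
shift [ 7.526 -0.641  2.058] rows 7.5 turn [ 0.     -0.     -0.0001]
```

```bash
python3 -m handwheel '[[1,-0.08,0,0,0,0],[1,-0.08,0,0,0,0],[1,-0.08,0,0,0,0],[1,-0.08,0,0,0,0],[1,-0.08,0.3,0,0,0],[1,-0.08,0.5,0,0,0],[1,-0.08,0.6,0,0,0],[0.53,-0.08,0.65,0,0,0]]'
cat > chk.py <<'E'
import sys
from look import *; from fit import P
h=float(sys.argv[2])
R=Rpanel(QC[2]); delta(P(QC,0,.02,.004+h)-R[:,2]*.0655,R)
s=bot.observe();R=Ro.from_euler("xyz",s["tool_rot"]).as_matrix()
tip=s["position"]+R[:,2]*.0655; tip2=s["position"]+[0,0,.025]+R[:,2]*.0905
n=sys.argv[1]
pts=[tip,tip2,P(QC,0,.02,.004),P(QC,0,.02,.004+h)] if len(sys.argv)<4 else []
look("side"+n,"side",190,135,50,50,12,pts,1.3)
look("top"+n,"top",185,185,60,50,12,pts,1.3)
E
python3 chk.py 17 .04
```

```text
clock: 22.92
position: [0.539, 0.1739, 0.1821]
tool_rot: [2.941, -0.001, 1.429]
force: [-0.3, -0.3, -1.9]
grip_width: 0.0121
t 22.93 pos [0.539  0.1739 0.1821] rot [ 2.941e+00 -1.000e-03  1.429e+00] F [-0.3 -0.3 -1.9] w 0.0121
shift [-0.021  0.008 -0.007] rows 0.0 turn [ 0.     -0.0001  0.0001]
```

View pics/side17.png

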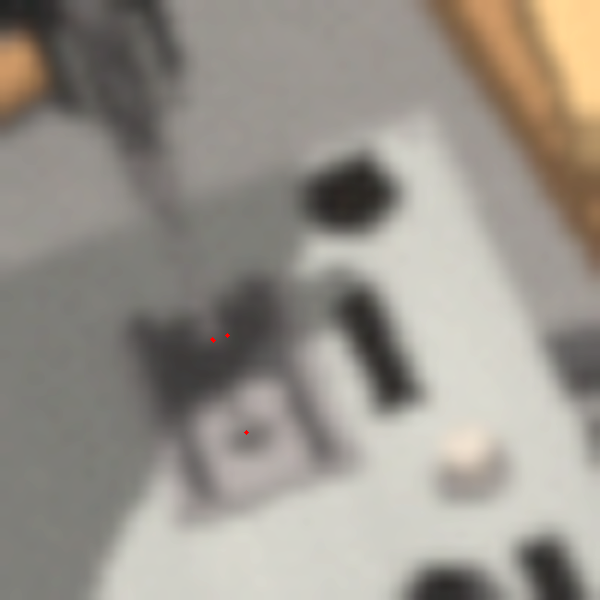

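View pics/top17.png

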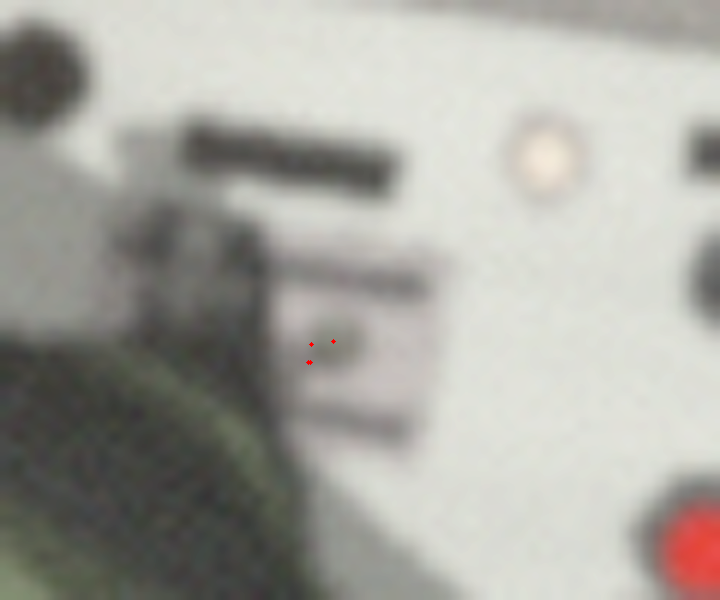

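```bash
python3 - <<'E'
from look import *; from fit import P
s=bot.observe();R=Ro.from_euler("xyz",s["tool_rot"]).as_matrix()
pts=[s["position"]+R[:,2]*(.0655-d) for d in(0,.02,.04,.06,.09,.12,.15)]
for n,(x0,y0,w,h) in dict(side=(185,120,44,50),top=(175,185,50,44)).items():
    f=bot.grab_frame(n)
    c=cv2.resize(f["pixels"][y0:y0+h,x0:x0+w],None,fx=12,fy=12,interpolation=cv2.INTER_CUBIC)
    c=cv2.createCLAHE(3,(4,4)).apply(cv2.cvtColor(c,cv2.COLOR_BGR2GRAY))
    c=cv2.cvtColor(c,cv2.COLOR_GRAY2BGR)
    for p in pts:
        u=(proj(f,p)[0]-[x0,y0]+.5)*12; print(n,np.round(u)); cv2.circle(c,(int(u[0])+(60 if n=="side" else 0),int(u[1])+(0 if n=="side" else 60)),3,(0,0,255),-1)
    cv2.imwrite(f"pics/{n}18.png",c)
E
```

```text
side [270. 524.]
side [253. 476.]
side [236. 428.]
side [218. 378.]
side [190. 302.]
side [162. 223.]
side [132. 141.]
top [430. 366.]
top [418. 377.]
top [406. 388.]
top [393. 400.]
top [373. 418.]
top [352. 436.]
top [330. 457.]
```

View pics/side18.png

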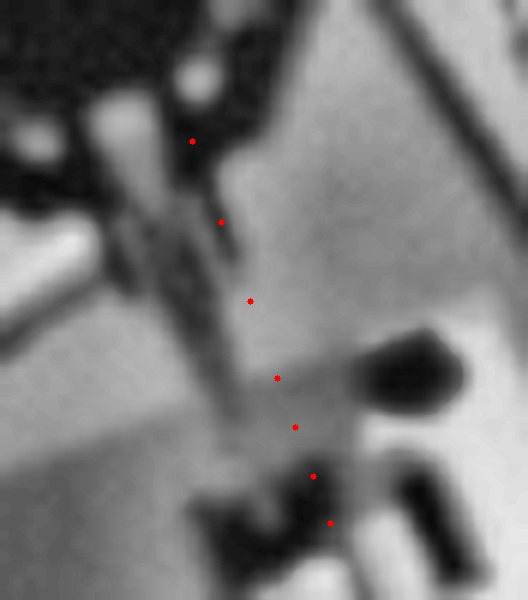

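View pics/top18.png

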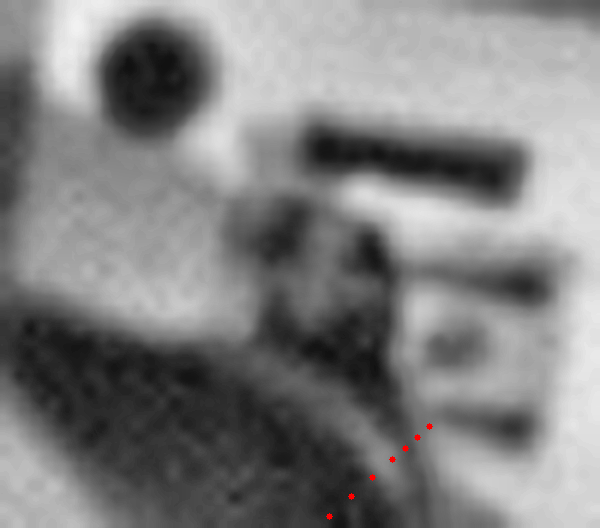

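```bash
python3 -m handwheel '[[0,0,0.4,0,0,0],[0,0,0.4,0,0,0],[0,0,0.3,0,0,0],[0,0,0,0,0,0]]'
python3 chk.py 19 .012 x; python3 - <<'E'
from look import *; from fit import P
s=bot.observe();R=Ro.from_euler("xyz",s["tool_rot"]).as_matrix()
import numpy as np
for n,o in (("side",(190,135)),("top",(185,185))):
    f=bot.grab_frame(n)
    for d in(0,.03,.06): print(n,d,np.round((proj(f,s["position"]+R[:,2]*(.0655-d))[0]-o+.5)*12))
    print("port",np.round((proj(f,P(QC,0,.02,.004))[0]-o+.5)*12))
E
```

```text
clock: 23.62
position: [0.5453, 0.171, 0.1554]
tool_rot: [2.942, 0.0, 1.427]
force: [-0.1, -0.7, -2.0]
grip_width: 0.0127
t 23.62 pos [0.5453 0.171  0.1554] rot [2.942 0.    1.427] F [-0.1 -0.7 -2. ] w 0.0127
shift [ 0.06  -0.038  0.013] rows 0.1 turn [ 0.      0.0001 -0.0002]
side 0 [241. 403.]
side 0.03 [215. 334.]
side 0.06 [189. 262.]
port [247. 432.]
top 0 [331. 344.]
top 0.03 [314. 360.]
top 0.06 [296. 377.]
port [333. 342.]
```

View pics/side19.png

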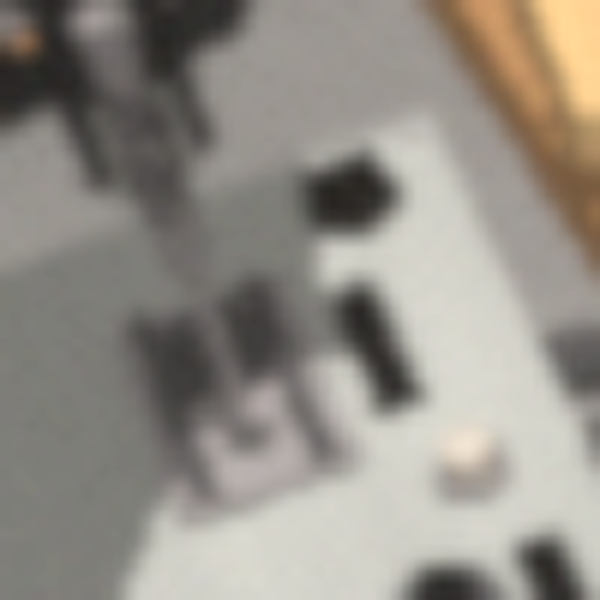

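View pics/top19.png

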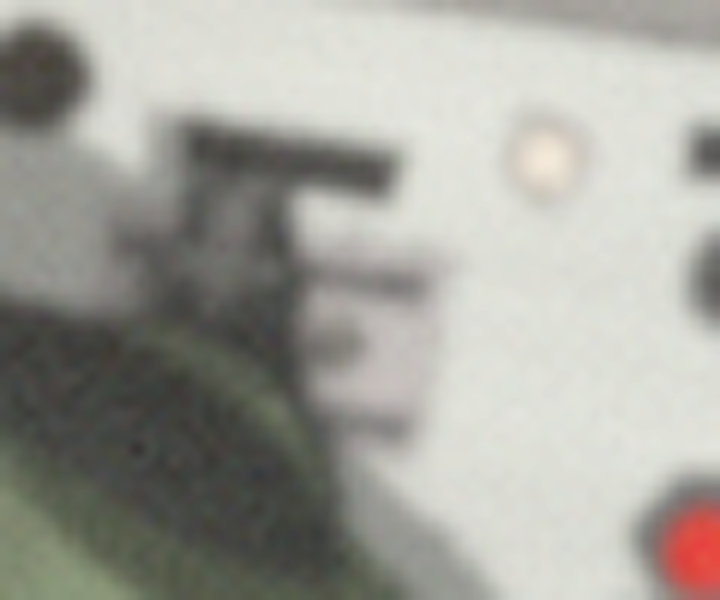

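```bash
python3 -m handwheel '[[0,0,0.3,0,0,0],[0,0,0.3,0,0,0],[0,0,0.2,0,0,0],[0,0,0,0,0,0]]'
python3 chk.py 20 -.008 x
```

```text
clock: 24.32
position: [0.5492, 0.1706, 0.1359]
tool_rot: [2.941, 0.0, 1.427]
force: [0.2, -0.1, -1.2]
grip_width: 0.0121
t 24.32 pos [0.5492 0.1706 0.1359] rot [2.941 0.    1.427] F [ 0.2 -0.1 -1.2] w 0.0121
shift [ 0.051 -0.039  0.018] rows 0.1 turn [ 0.      0.     -0.0001]
```

View pics/side20.png

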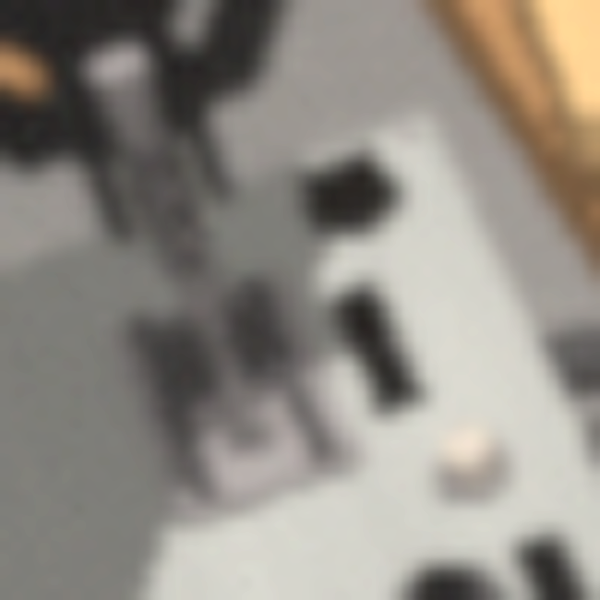

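View pics/top20.png

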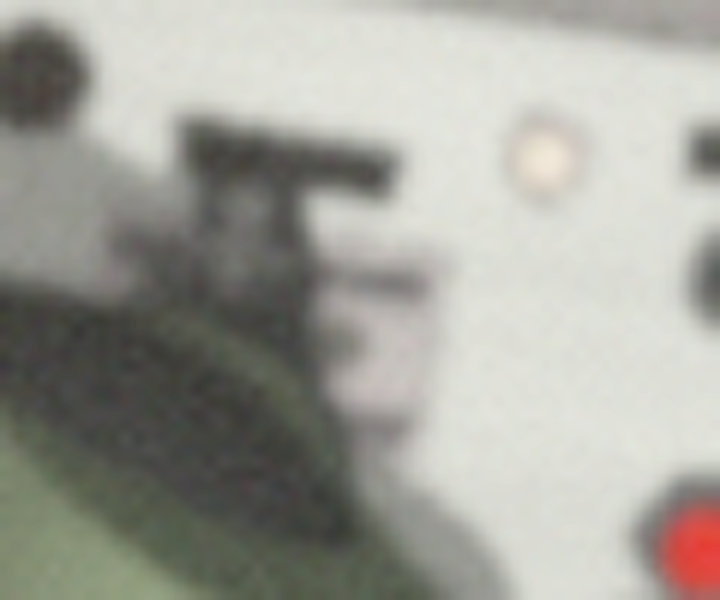

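```bash
python3 -m handwheel '[[-0.05,0.02,0,0,0,0],[0,0,0.3,0,0,0],[0,0,0.3,0,0,0],[0,0,0,0,0,0]]'
python3 -m handwheel '[[0,0,0.1,0,0,0],[0,0,0,0,0,0]]'
python3 -m handwheel '[[0,0,0.06,0,0,0],[0,0,0,0,0,0]]'
python3 -m handwheel '[[0,0,0.06,0,0,0],[0,0,0,0,0,0]]'
python3 chk.py 21 -.028 x
```

```text
clock: 24.92
position: [0.5524, 0.1688, 0.121]
tool_rot: [2.942, 0.0, 1.427]
force: [-0.2, 0.3, -1.2]
grip_width: 0.0123
clock: 25.18
position: [0.5532, 0.1689, 0.1194]
tool_rot: [2.941, -0.0, 1.427]
force: [0.3, 0.6, -1.3]
grip_width: 0.0122
clock: 25.42
position: [0.5535, 0.1688, 0.1179]
tool_rot: [2.941, -0.0, 1.427]
force: [-0.1, -0.4, -0.6]
grip_width: 0.0122
clock: 25.68
position: [0.5539, 0.1688, 0.1165]
tool_rot: [2.94, -0.0, 1.427]
force: [-0.8, 0.6, 1.9]
grip_width: 0.0121
t 25.68 pos [0.5539 0.1688 0.1165] rot [ 2.94  -0.     1.427] F [-0.8  0.6  1.9] w 0.0121
shift [ 0.096 -0.075  0.019] rows 0.1 turn [ 0.0002 -0.     -0.0001]
```

View pics/side21.png

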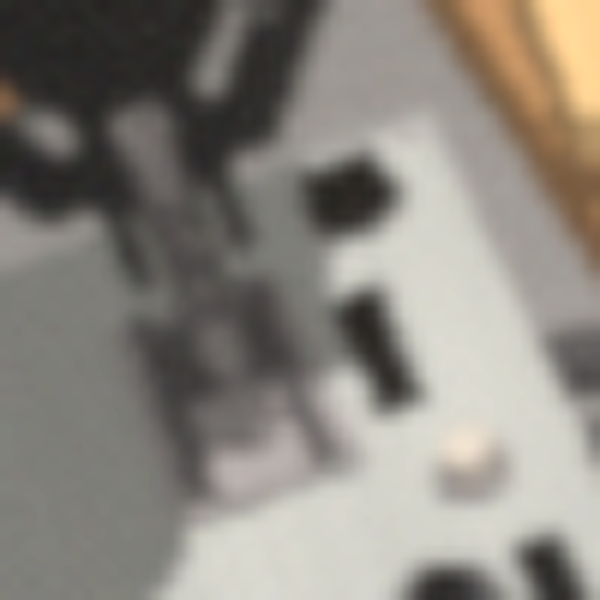

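```bash
python3 -m handwheel '[[0,0,0.06,0,0,0],[0,0,0,0,0,0]]'
python3 -m handwheel '[[0,0,0.06,0,0,0],[0,0,0,0,0,0]]'
python3 -m handwheel '[[0,0,0.06,0,0,0],[0,0,0,0,0,0]]'
python3 -m handwheel '[[0,0,0.04,0,0,0],[0,0,0,0,0,0]]'
```

```text
clock: 26.02
position: [0.5542, 0.1688, 0.115]
tool_rot: [2.94, -0.0, 1.427]
force: [0.3, 0.0, 1.4]
grip_width: 0.0124
clock: 26.28
position: [0.5544, 0.1687, 0.1135]
tool_rot: [2.941, -0.0, 1.427]
force: [-0.6, 0.6, 3.0]
grip_width: 0.0122
clock: 26.52
position: [0.5547, 0.1686, 0.112]
tool_rot: [2.941, -0.0, 1.427]
force: [-0.8, 0.1, 4.3]
grip_width: 0.0121
clock: 26.78
position: [0.5549, 0.1687, 0.111]
tool_rot: [2.941, -0.0, 1.427]
force: [-1.4, -0.4, 3.4]
grip_width: 0.012
```

```bash
python3 -m handwheel '[[0,0,0.03,0,0,0],[0,0,0,0,0,0]]'
python3 -m handwheel '[[0,0,0.03,0,0,0],[0,0,0,0,0,0]]'
python3 -m handwheel '[[0,0,0.02,0,0,0],[0,0,0,0,0,0]]'
```

```text
clock: 27.02
position: [0.555, 0.1686, 0.1103]
tool_rot: [2.941, -0.0, 1.427]
force: [-0.8, 0.7, 4.3]
grip_width: 0.0122
clock: 27.28
position: [0.5552, 0.1688, 0.1099]
tool_rot: [2.94, -0.0, 1.427]
force: [-2.0, -0.4, 9.3]
grip_width: 0.0124
clock: 27.52
position: [0.5554, 0.1689, 0.1097]
tool_rot: [2.94, -0.001, 1.427]
force: [-4.4, -0.5, 14.6]
grip_width: 0.0123
```

```bash
python3 -m handwheel '[[0,0,0,0,0,0],[0,0,0,0,0,0],[0,0,0,0,0,0],[0,0,0,0,0,0]]'
python3 chk.py 22 -.035 x
python3 - <<'E'
from look import *
look("top23","top",100,120,310,150,2)
look("side23","side",140,120,150,180,3)
s=bot.observe(); print(s["force"],s["moment"],s["grip_width"])
E
```

```text
clock: 28.02
position: [0.5554, 0.1689, 0.1097]
tool_rot: [2.94, -0.001, 1.427]
force: [-4.7, -0.4, 15.1]
grip_width: 0.0123
t 28.02 pos [0.5554 0.1689 0.1097] rot [ 2.940e+00 -1.000e-03  1.427e+00] F [-4.7 -0.4 15.1] w 0.0123
shift [ 0.086 -0.081  0.019] rows 0.1 turn [ 0.0003 -0.0001 -0.0001]
[-4.55886108 -0.019207   14.11990763] [-0.06612982  0.70757159 -0.03693455] 0.012227347759682395
```

View pics/side22.png

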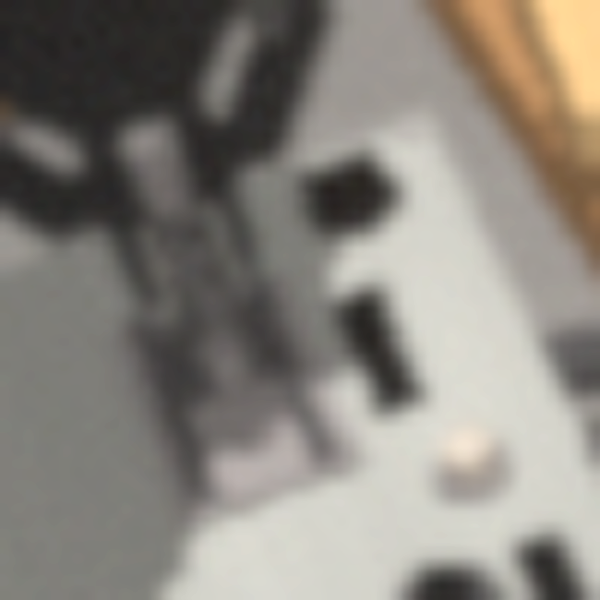

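View pics/side23.png

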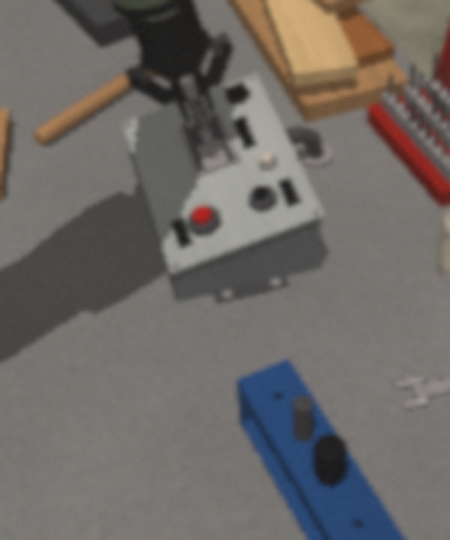

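View pics/top23.png

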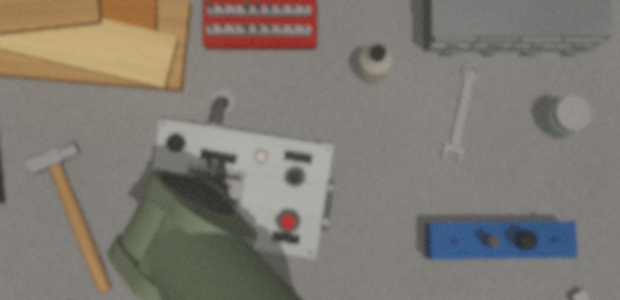

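```bash
python3 -c "
from workcell import bot
print(bot.job_done()); s=bot.observe(); print(s['clock'],s['force'],s['position'])"
```

```text
the job is handed in; nothing more can be done
None
the job is handed in; nothing more can be done
```

I opened the shutter, took the pin punch out of the rack and pressed the reset button down with it. The job was handed in at about 28.2 s with the punch still gripped and holding the button in. The hand-in gave no verdict.

**Last checks before hand-in:**
- **Shutter:** I pushed it until it hit its stop, at about 8 N. The port then showed uncovered in both cameras.
- **Button:** contact came at the expected depth of about 28 mm. The force climbed gradually over about 7 mm, then rose sharply at the hard stop. I ended at about 15 N and it held steady for half a second.
- **Grip:** set to 70 N, with no sign of slip. The finger opening read 12.3 mm on the 14 mm body.
- **Bystanders:** the final pictures show the start and stop buttons, the other tools, the bottle and the jar where they were.

**What failed or disagreed:**
- **First shutter push:** it missed. The fingertips turned out to be about 25 mm short of the reported TCP, so they passed above the tab. I saw this in the pictures, lowered the tool and repeated the push. The grasp depth allowed for this as well.
- **Lateral position:** my final check still showed the pin about 2 mm in each direction from my first estimate of the port's centre. I had moved it towards the hole as seen in the pictures, and it went in without side force.

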